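# Build a firing stack on the firing board

## Robot

A 6-joint arm with a two-finger parallel gripper is mounted at the origin on a cart in front of the work surface, level with it; the furniture and walls round the work are solid. World frame = base frame: x ahead of the robot, y to its left, z up, the work surface at z = 0. Lengths are in m, angles in rad, forces in N, time in s.
With the tool pointing down it reaches from about 0.3 to 0.85 m from the base axis. Payload 5.4 kg.
Tool frame: the origin (TCP) lies at the very end of the fingers, on their centre line; the grasp point (between the pads) lies 19 mm behind it; z points along the fingers, y is the line along which they close (so a half turn about z gives the same grasp; the last joint's range is limited). The gripper opens to 85 mm and grips with 20 to 120 N. Pads are 22 mm wide; open, the fingers measure 114 mm over their backs; the gripper's body (76 mm by 85 mm) begins 54 mm behind the grasp point. The pads swing forward as they close: fully open they stand 13 mm farther back than shut.
Start: joints at [-1.336, 0.158, 1.597, -0, 1.386, -0.21], TCP at [0.247, -0.519, 0.231] pointing down, gripper open.
Joint ranges: [-2.91, 2.91], [-0.94, 2.29], [0.18, 2.7], [-1.29, 4.43], [0.17, 2.64], [-3, 3]. Speed limits (rad/s): [2.57, 2.57, 3.14, 3.14, 3.14, 3.14].

## Interface

Orientations are given as [roll, pitch, yaw] about the fixed x, y, z axes, in that order (R = Rz(yaw) Ry(pitch) Rx(roll)).
In Python, from rig import bot gives the robot as it stands. The module is installed in compiled form; this text tells all that it offers.
- The arm moves only by the shell command python3 -m creep 'ROWS' [FORCE]. ROWS is JSON, one flat list of numbers, 5 for each row, row after row: the shift along the tool's x, y, z scaled (see below), then the turn about the tool's z scaled (see below), then the opening, from 0 (shut) to 1 (fully open). A call has 1 to 8 rows; each row is the pose to reach, as a shift and turn from the pose commanded when the call began, along the tool's axes at that moment, turning the shorter way round; what a row does not reach only later rows make up. The controller multiplies each number of a shift by 250 mm and each number of a turn by 360 degrees. A row lasts 1/8 s, in which the tool goes at most 62.5 mm and 10.7 degrees, less where a joint would pass 70% of its speed; a pose out of reach is approached as far as the arm can. A call with a number of a shift or a turn outside -1 to 1 is refused whole. A call with a gripper value outside its range is refused whole. The fingers move at their own pace and stop on an object; FORCE is the grip in N (left out, the last holds). Time passes only in rows, so rows that repeat a pose let the fingers close. It gives the time, the measured TCP pose, the force, the opening and the grip force at its end, in the units of the state.
- bot.get_state(): the state, without advancing time (a new reading comes with each control period).
- bot.camera(name): name is "side" or "top"; returns a dict with "img" (384x512x3 uint8, red, green, blue), "range_z" (384x512 float32, m along the optical axis (not along the pixel's ray), 0 where there is no reading), "camera_matrix" (3x3 intrinsics, pixels), "k1" (the pictures are not rectified: a ray, as slopes to the right and down, at radius r is drawn at 1 + k1 r^2 times it, then the intrinsics apply), "world_to_cam" (4x4, takes a point from world to camera coordinates). Camera axes: x right, y up, looking along -z (the intrinsics and any distortion apply to the point x, -y, -z); pixel columns grow to the right and rows downward; lengths in m; the calibration is good to about 2 mm. A picture is of the moment at which its call begins.
- bot.finish_job(): hands the job in; it is judged then, once.
The state is a dict: "t": time; "qpos": joint angles; "joint_vel": joint speeds; "tau": joint torques, N m; "ee_pos": TCP position; "tcp_rot": TCP orientation; "contact_force": force on the tool from outside, world axes, zero at the start; "moment": the same for the moment, N m; "grip_width": finger opening in m; "finger_force": force on a finger pad.
Only numpy, scipy, OpenCV 4.12 (cv2) and the standard library are available. Lean on these libraries where they do the work, as an engineer would, in place of code of your own. Each camera call takes 0.05 s, during which the arm holds its last target. There are 200 camera calls.

## Task

Set up the firing stack on the low pale firing board: first lift the blue stone model off the board and stand it upright on the bare worktop well clear of the board, then lay the two brown clay support bars flat along the two dark marks on the board, one on each. Next stack every grey firing tray you find (three to five) open side up into one square pile across both bars, centred over the board, their long sides running from mark to mark at right angles to the bars and their edges flush. Finish by setting the grey cover with the handle on top of the pile, handle up and flush with it, and leave everything else on the bench where it is.

Things in the scene. Friction and masses are not known exactly. Their poses are not given: they have to be found in the camera images.
- board: the firing board, a pale square slab 150 x 150 x 12 mm that is fixed to the worktop (place and yaw vary); origin at the centre of its underside, which lies on the worktop; its top face is 12 mm above; x points across the two dark marks, y along them, z up
- mark_near (a point): middle of the dark mark (13 x 112 mm, a flush line) nearer the robot, on the board's top face, at x = -32 mm of the board; the mark runs along the board's y
- mark_far (a point): middle of the other dark mark, like it, on the board's top face at x = +32 mm of the board; the marks are 64 mm apart centre to centre, so open the fingers only part way between the bars
- stone_model: blue stone dental model, a horseshoe cast 58 x 67 x 33 mm standing on the board at the start, 0.14 kg; origin at the centre of its underside, x along the 58 mm, y along the 67 mm, z up; grip it across the 58 mm low down, at its base, which is 13 mm high. The worktop (z = 0) round x = 0.385, y = 0.195, between the board and the bars, is free
- bar_1: support bar, plain reddish-brown fired clay, 110 x 12 x 12 mm, lying flat; origin at the centre of its underside, x along its length, z up; both bars are alike and either may lie on either mark; about 0.05 kg
- bar_2: support bar, plain reddish-brown fired clay, 110 x 12 x 12 mm, lying flat; origin at the centre of its underside, x along its length, z up; both bars are alike and either may lie on either mark; about 0.05 kg
- tray_1: firing tray, mid-grey, a shallow open rectangular tray 90 x 50 x 14 mm with 4 mm rim walls; origin at the centre of its underside, x along the length, y across the width, z up; about 0.09 kg; grip it across the 50 mm. Three to five of tray_1 to tray_5 are there (None when absent), all alike, to be piled in any order; each rests on the rim of the one below, 14 mm higher, held only by friction
- tray_2: firing tray, mid-grey, a shallow open rectangular tray 90 x 50 x 14 mm with 4 mm rim walls; origin at the centre of its underside, x along the length, y across the width, z up; about 0.09 kg; grip it across the 50 mm. Three to five of tray_1 to tray_5 are there (None when absent), all alike, to be piled in any order; each rests on the rim of the one below, 14 mm higher, held only by friction
- tray_3: firing tray, mid-grey, a shallow open rectangular tray 90 x 50 x 14 mm with 4 mm rim walls; origin at the centre of its underside, x along the length, y across the width, z up; about 0.09 kg; grip it across the 50 mm. Three to five of tray_1 to tray_5 are there (None when absent), all alike, to be piled in any order; each rests on the rim of the one below, 14 mm higher, held only by friction
- tray_4: firing tray, mid-grey, a shallow open rectangular tray 90 x 50 x 14 mm with 4 mm rim walls; origin at the centre of its underside, x along the length, y across the width, z up; about 0.09 kg; grip it across the 50 mm. Three to five of tray_1 to tray_5 are there (None when absent), all alike, to be piled in any order; each rests on the rim of the one below, 14 mm higher, held only by friction
- tray_5: firing tray, mid-grey, a shallow open rectangular tray 90 x 50 x 14 mm with 4 mm rim walls; origin at the centre of its underside, x along the length, y across the width, z up; about 0.09 kg; grip it across the 50 mm. Three to five of tray_1 to tray_5 are there (None when absent), all alike, to be piled in any order; each rests on the rim of the one below, 14 mm higher, held only by friction
- cover: cover of the stack, mid-grey, a flat plate 90 x 50 x 6 mm with a bar handle on top, 40 mm long in x, 12 mm wide in y, its top 25 mm above the underside; origin at the centre of its underside, x along the 90 mm length, z up; grip it by the handle; about 0.09 kg
- wax_tin: round flat tin, white with a red label, 70 mm across, 22 mm high, just behind the trays, a bystander that stays where it is; origin at the centre of its underside
- wax_carver: green double-ended wax carver, 146 x 8 x 8 mm, lying behind the bars, a bystander that stays where it is; origin at the centre of its underside, x along its length
- impression_tray: metal dental impression tray, 90 x 83 x 16 mm, at the back of the work area, a bystander that stays where it is; origin at the centre of its underside
- pale_model: pale yellow stone model, 62 x 71 x 35 mm, at the back right, a bystander that stays where it is; origin at the centre of its underside
- pencil: yellow pencil, 160 x 7 x 7 mm, lying on the note pad at the left, a bystander that stays where it is; origin at the centre of its underside
Things that resemble listed ones, but are neither listed nor needed, are in the scene too. Leave any turquoise look-alike of the bar_2 alone.

How it is judged:
On the way, in this order (a step that is already met when the one before it is completed fails the run):
1. the blue stone model stands upright on the worktop clear of the board (horizontal distance between stone_model and board above 0.12 m and height (world z) of stone_model below 0.008 m and angle between stone_model's own z axis and vertical below 0.15 rad and linear speed of stone_model below 0.02 m/s), for 0.2 s.
2. both support bars lie flat on the board, one along each mark (((horizontal distance between bar_1 and mark_near below 0.01 m and angle between the x axis of each of bar_1, bar_2 and the y axis of board, either way round below 0.12 rad and z of bar_1 in the frame of board between 0.003 and 0.022 m and horizontal distance between bar_2 and mark_far below 0.01 m and z of bar_2 in the frame of board between 0.003 and 0.022 m) or (horizontal distance between bar_2 and mark_near below 0.01 m and angle between the x axis of each of bar_2, bar_1 and the y axis of board, either way round below 0.12 rad and z of bar_2 in the frame of board between 0.003 and 0.022 m and horizontal distance between bar_1 and mark_far below 0.01 m and z of bar_1 in the frame of board between 0.003 and 0.022 m)) and linear speed of each of bar_1, bar_2 below 0.02 m/s), for 0.2 s.
3. every tray lies squarely in one pile across the bars (horizontal distance between each of tray_1, tray_2, tray_3, tray_4, tray_5 and board below 0.012 m and angle between the x axis of each of tray_1, tray_2, tray_3, tray_4, tray_5 and the x axis of board, either way round below 0.1 rad and angle between each of tray_1, tray_2, tray_3, tray_4, tray_5's own z axis and vertical below 0.06 rad and linear speed of each of tray_1, tray_2, tray_3, tray_4, tray_5 below 0.02 m/s and z of each of tray_1, tray_2, tray_3, tray_4, tray_5 in the frame of board above 0.021 m and horizontal distance between each of tray_2, tray_3, tray_4, tray_5 and tray_1 below 0.008 m and horizontal distance between each of tray_3, tray_4, tray_5 and tray_2 below 0.008 m and horizontal distance between each of tray_4, tray_5 and tray_3 below 0.008 m and horizontal distance between tray_5 and tray_4 below 0.008 m), for 0.2 s.
4. the cover lies squarely on top of the pile (horizontal distance between cover and board below 0.012 m and angle between the x axis of cover and the x axis of board, either way round below 0.1 rad and angle between cover's own z axis and vertical below 0.06 rad and linear speed of cover below 0.02 m/s and horizontal distance between cover and tray_1 below 0.008 m and horizontal distance between cover and tray_2 below 0.008 m and horizontal distance between cover and tray_3 below 0.008 m and horizontal distance between cover and tray_4 below 0.008 m and horizontal distance between cover and tray_5 below 0.008 m and z of cover in the frame of tray_1 above 0.011 m and z of cover in the frame of tray_2 above 0.011 m and z of cover in the frame of tray_3 above 0.011 m and z of cover in the frame of tray_4 above 0.011 m and z of cover in the frame of tray_5 above 0.011 m), for 0.2 s.
At the end, for the whole second after the job is handed in: Model upright on the worktop, over 120 mm from the board's centre; bars within 10 mm and 0.12 rad of the marks; trays level, open side up on the bars, within 12 mm and 0.10 rad of the board's centre and x, within 8 mm of one another; cover on top likewise; all at rest (all of step 1 and all of step 2 and all of step 3 and all of step 4); the robot touches nothing.
It fails at once if a bystander (wax tin, carver, impression tray, pale model or pencil) is moved more than 50 mm (distance of any of wax_tin, wax_carver, impression_tray, pale_model, pencil from where it was at the start of the episode above 0.05 m).
Of tray_1, tray_2, tray_3, tray_4, tray_5 only 3 to 5 are there at a start; the rules pass over those that are not, and their reading is None.
At some moment in a run one of cover, stone_model may be knocked a few centimetres aside while the robot is not near it.
It also fails if it takes over 210 s, if anything falls off the work surface, if the arm or the gripper's body presses on something with over 40 N, if the wrist force passes 120 N, or if a joint passes its speed limit or range.

## Working session

There is one attempt and no reset: what is moved stays moved. The work goes in short steps, Python scripts to look and compute and a shell command to move; the robot and the scene stay as the last step left them, time stands still between calls to the robot, and variables do not carry over. Pictures are saved under pics/ and viewed, at most 15 in all, crops included, and the job is handed in when it is done.

```bash
mkdir -p pics
cat > h.py <<'E'
import numpy as np, cv2, pickle
from rig import bot
def snap(n):
    c=bot.camera(n); pickle.dump(c,open(n+'.pkl','wb')); return c
def load(n): return pickle.load(open(n+'.pkl','rb'))
def save(c,fn,crop=None,s=1):
    im=c['img'][:,:,::-1]
    if crop: u0,v0,u1,v1=crop; im=im[v0:v1,u0:u1]
    cv2.imwrite('pics/'+fn,cv2.resize(im,None,fx=s,fy=s,interpolation=cv2.INTER_CUBIC))
def rays(c,uv):
    K=np.array(c['camera_matrix']); uv=np.atleast_2d(uv).astype(float)
    d=(uv-[K[0,2],K[1,2]])/[K[0,0],K[1,1]]; p=d.copy()
    for _ in range(20): p=d/(1+c['k1']*(p**2).sum(1,keepdims=True))
    return np.c_[p[:,0],-p[:,1],-np.ones(len(p))]
def at_z(c,uv,z):
    T=np.linalg.inv(np.array(c['world_to_cam'])); d=rays(c,uv)@T[:3,:3].T; o=T[:3,3]
    return o+d*((z-o[2])/d[:,2])[:,None]
def cloud(c):
    h,w=c['range_z'].shape; v,u=np.mgrid[:h,:w]; T=np.linalg.inv(np.array(c['world_to_cam']))
    p=rays(c,np.c_[u.ravel(),v.ravel()])*c['range_z'].reshape(-1,1)
    return (p@T[:3,:3].T+T[:3,3]).reshape(h,w,3)
E
python3 - <<'E'
from h import *
for n in('top','side'):
    c=snap(n); save(c,n+'0.png',s=1.56); print(np.linalg.inv(c['world_to_cam']).round(3),c['k1'],c['camera_matrix'])
s=bot.get_state(); print(s)
E
```

```text
[[-0.021  0.988 -0.154  0.294]
 [-1.    -0.024 -0.016  0.138]
 [-0.019  0.154  0.988  1.401]
 [ 0.     0.     0.     1.   ]] 0.009050623900620156 [[346.42423557   0.         257.32888235]
 [  0.         346.42423557 190.67042269]
 [  0.           0.           1.        ]]
[[-0.997  0.067 -0.046  0.436]
 [-0.077 -0.629  0.773  1.196]
 [ 0.023  0.774  0.633  0.896]
 [ 0.     0.     0.     1.   ]] 0.03413728990236318 [[357.1984938    0.         254.96921426]
 [  0.         357.1984938  187.13996944]
 [  0.           0.           1.        ]]
{'t': 0.1, 'qpos': array([-1.33609093e+00,  1.59015278e-01,  1.59809971e+00, -7.95287488e-06,
        1.38621794e+00, -2.10068297e-01]), 'joint_vel': array([ 0.00162942, -0.00276022, -0.00296998,  0.00059096,  0.00190171,
        0.00043399]), 'tau': array([ 3.91680796e-04, -3.96990609e+01, -3.32337534e+01, -2.53319231e-04,
        4.18880329e-03, -7.39866749e-06]), 'ee_pos': array([ 0.24726148, -0.51851782,  0.23040223]), 'tcp_rot': array([-3.13988900e+00, -3.55251429e-04,  4.44774857e-01]), 'contact_force': array([ 0.57702971, -0.3648397 , -0.06654169]), 'moment': array([0.02665583, 0.00318108, 0.01212927]), 'finger_force': 0.0, 'grip_width': 0.08559723131581223}
```

View pics/top0.png

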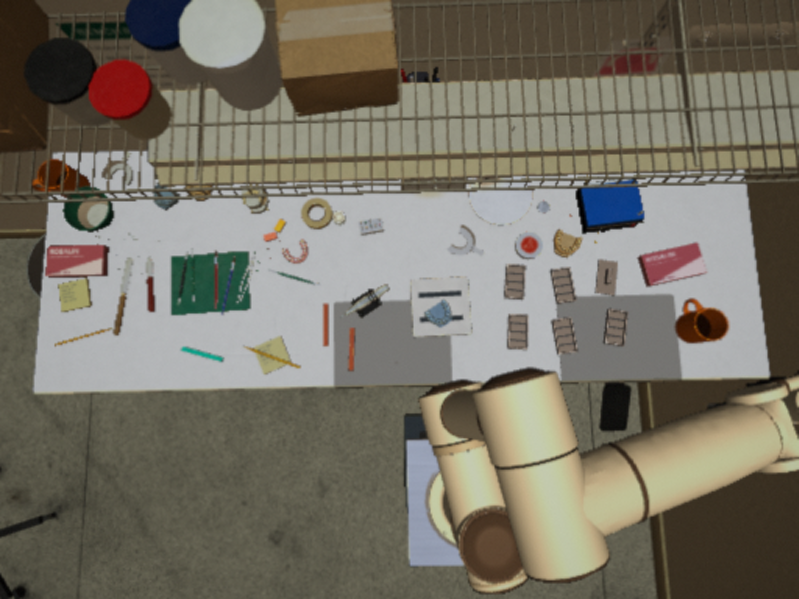

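View pics/side0.png

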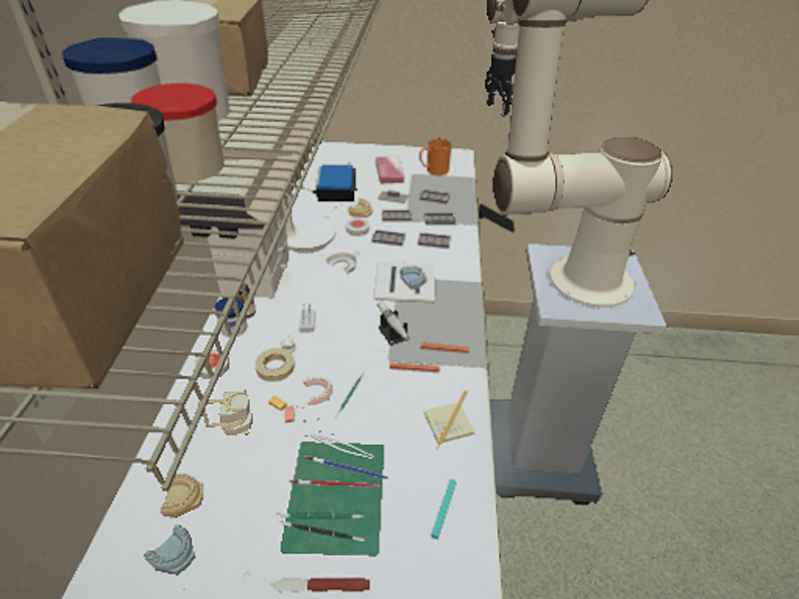

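The top picture (1.56x) shows the board at (440,306) with the blue model on it at (438,313), and two reddish bars at (325,325) and (351,349). The turquoise look-alike is at (203,353). There are five trays, at (515,281), (563,285), (517,331), (565,335) and (615,327), and the cover is at (606,277). The bars could be confused with the turquoise stick, the model with the blue-grey one far left in the side view, and the cover with a tray. I'll check with a close crop.

Run:
```python
from h import *
c=load('top'); save(c,'top1.png',(195,155,415,250),3.6)
P=cloud(c)
for n,(u,v) in dict(board=(440,283),model=(440,312),bar1=(325,325),bar2=(351,349),t1=(515,281),t2=(563,285),t3=(517,331),t4=(565,335),t5=(615,327),cov=(606,277)).items():
    print(n,P[round(v/1.5625),round(u/1.5625)].round(3))
```

```text
board [0.548 0.059 0.013]
model [0.469 0.062 0.023]
bar1 [0.446 0.362 0.006]
bar2 [0.383 0.292 0.016]
t1 [ 0.549 -0.138  0.002]
t2 [ 0.538 -0.26   0.001]
t3 [ 0.418 -0.135  0.004]
t4 [ 0.407 -0.257  0.007]
t5 [ 0.424 -0.386  0.007]
cov [ 0.553 -0.369  0.017]
```

View pics/top1.png

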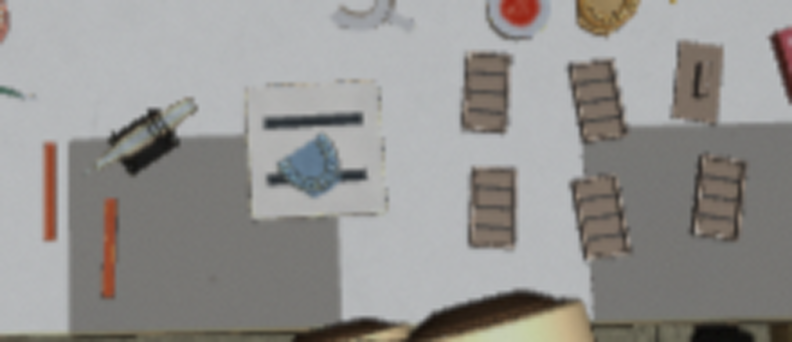

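The crop confirms it: pale board with two dark marks and the blue model on the near mark, two red bars, five ribbed trays and the cover with its handle at top right. Next I measure poses by segmentation.

```bash
cat >> h.py <<'E'
def seg(c,box,f,z,ksz=2):
    """box in original px; f(hsv,rgb)->mask; returns centre, (long,short), yaw of long axis, n"""
    u0,v0,u1,v1=box; S=4
    im=cv2.resize(c['img'][v0:v1,u0:u1],None,fx=S,fy=S,interpolation=cv2.INTER_LINEAR)
    hsv=cv2.cvtColor(im,cv2.COLOR_RGB2HSV).astype(int); m=f(hsv,im.astype(int)).astype(np.uint8)
    m=cv2.morphologyEx(m,cv2.MORPH_CLOSE,np.ones((9,9)))
    m=cv2.morphologyEx(m,cv2.MORPH_OPEN,np.ones((5,5)))
    n,l,st,_=cv2.connectedComponentsWithStats(m)
    if n<2: return None
    k=1+np.argmax(st[1:,4]); v,u=np.nonzero(l==k)
    w=at_z(c,np.c_[(u+.5)/S-.5+u0,(v+.5)/S-.5+v0],z)[:,:2]
    (cx,cy),(a,b),t=cv2.minAreaRect((w*1000).astype(np.float32))
    if a<b: a,b,t=b,a,t+90
    return np.r_[cx,cy,w.mean(0)*1000,a,b,(t+90)%180-90,len(u)].round(1)
E
python3 - <<'E'
from h import *
c=load('top'); hsv=cv2.cvtColor(c['img'],cv2.COLOR_RGB2HSV)
def px(x,y): u,v=round(195+x/3.6),round(155+y/3.6); return hsv[v,u]
for n,p in dict(tray=(490,92),tray2=(493,175),tray5=(700,230),mat=(660,230),white=(430,150),board=(265,200),mark=(320,121),bar=(110,250),cov=(690,105),model=(308,168)).items(): print(n,px(*p))
E
```

```text
tray [ 17  46 111]
tray2 [ 13  51 126]
tray5 [ 14  31 142]
mat [ 15   9 119]
white [105   5 186]
board [ 30   3 177]
mark [103  25  72]
bar [ 12 145 151]
cov [ 13  52 123]
model [103  81 142]
```

```bash
cat >> h.py <<'E'
brown=lambda h,r:(h[...,1]>24)&(h[...,0]<28)&(h[...,2]>40)|(h[...,2]<70)
red=lambda h,r:(h[...,1]>95)&(h[...,0]<25)
blue=lambda h,r:(h[...,1]>50)&(h[...,0]>90)&(h[...,0]<120)&(h[...,2]>70)
dark=lambda h,r:h[...,2]<115
def cbox(a,b,c,d): return (round(195+a/3.6),round(155+b/3.6),round(195+c/3.6),round(155+d/3.6))
E
python3 - <<'E'
from h import *
c=load('top')
T=dict(A=(450,40,525,142),B=(557,50,640,152),C=(455,157,530,258),D=(560,165,645,270),E=(680,145,760,250))
for n,b in T.items(): print(n,seg(c,cbox(*b),brown,.007))
print('cov',seg(c,cbox(660,30,735,132),brown,.003))
print('bar1',seg(c,cbox(30,125,68,260),red,.006)); print('bar2',seg(c,cbox(88,180,135,310),red,.006))
print('model',seg(c,cbox(255,120,365,205),blue,.016))
print('mark far',seg(c,cbox(255,105,375,135),dark,.012))
# board corners read from crop
uv=np.array([[247,86],[380,81],[388,211],[252,219]])/3.6+[195,155]-.4
w=at_z(c,uv,.012); print(w.round(4),w.mean(0).round(4),[np.linalg.norm(w[i]-w[i-1]).round(4) for i in range(4)])
g=np.array([[265,123],[362,118],[268,179],[366,174]])/3.6+[195,155]-.4
print(at_z(c,g,.012).round(4))
E
```

```text
A [ 547.7 -135.5  547.7 -135.6   88.6   48.3   -6.4 3977. ]
B [ 534.6 -261.   533.8 -260.8   90.9   51.2    7.  4226. ]
C [ 416.8 -135.9  416.6 -135.9   87.6   48.8   -5.4 4153. ]
D [ 403.9 -256.   403.5 -256.    92.    52.6    7.  4631. ]
E [ 422.5 -387.5  422.4 -387.4   93.    55.2  -11.1 4901. ]
cov [ 553.9 -375.4  553.8 -375.5   89.1   49.1   -9.8 4049. ]
bar1 [ 447.1  360.   446.5  360.   107.1   10.2   -0.  1139. ]
bar2 [ 381.8  293.   381.6  293.1  109.4   13.5   -1.9 1415. ]
model [ 464.1   62.6  468.1   63.5   59.8   52.5  -57.5 2271. ]
mark far [ 518.9   61.   518.9   61.1  110.    12.3  -88.4 1265. ]
[[ 0.5608  0.1347  0.012 ]
 [ 0.5627 -0.0159  0.012 ]
 [ 0.4152 -0.0188  0.012 ]
 [ 0.4098  0.1328  0.012 ]] [0.4871 0.0582 0.012 ] [np.float64(0.151), np.float64(0.1506), np.float64(0.1475), np.float64(0.1517)]
[[0.5178 0.1155 0.012 ]
 [0.5208 0.0061 0.012 ]
 [0.4542 0.1138 0.012 ]
 [0.4572 0.004  0.012 ]]
```

Run:
```python
from h import *
c=load('top');s=load('side')
a=cv2.resize(c['img'][182:220,258:306],None,fx=8,fy=8,interpolation=cv2.INTER_CUBIC)
b=cv2.resize(s['img'][160:198,236:284],None,fx=8,fy=8,interpolation=cv2.INTER_CUBIC)
cv2.imwrite('pics/model.png',np.hstack([a,b])[:,:,::-1])
P=cloud(c)[182:220,258:306]; m=(P[...,2]>.018)&(P[...,2]<.06)
print((P[182-182:,:,2]*1000)[4:36,10:40].astype(int)[::2])
```

```text
[[  17   12   11   14   10   13   15   12   15    7    5   12   16   11
    15   12   12   14    8   16   12   14    7   11   11    8   18    8
    13    5]
 [  13   10   11   14   15   13    8   11   11   13   14   14    7   12
    11   14   12   11   11    9   16   10   11   16   18   13    5    9
    12   11]
 [  14   18   13   14   11   14   14   18   13   13   10   18   11    8
    11   11   18    9   12   14    8   12   14   17   13    9   12   11
    13   14]
 [  11   15   12    9    6   11   14   14   12   12   12   14   15    9
     8   15   43   38   10   11   11   12    8   11   10   13   11   13
    16   10]
 [  13   13   12   12   16   13   11   11   11    9   11   15   11   27
    27   40   34   43   40   12   12    6   14   12    9   15   11   11
    14   12]
 [  14    9    8   12   20   13   10   14   10   13   25   23   27   24
    26   24   28   35   44   39   11   13    8   11    9    9   15   10
     9   15]
 [  12   14   10    7   13   14   12   26   29   26   28   23   27   24
    28   21   26   40   37   41   35   22   14   11   16    9   14   12
    18   11]
 
[... 712 characters left out ...]
 28   27   12    9   12    9   12   15   10   13   10   16
    14   12]
 [  10   14   11   15   13    6   11   15   13   11    7    8    9   10
     8   11   12    9   18   13   16   11   13    8    8   12   16   10
    14   13]
 [   9    9    6   12   11    9   20   11   11    9    9   16   10    8
    14   15   14   14    8   10    9    8   13    8   16   10   14   12
    12    3]
 [   8   10   10    7    5    5   14   15   13   12   10   10   10    8
  1401   10    8   10   11   13    9   13    9    5   10    0    9    5
     4    4]
 [   0    3   -5    0   -1    0    5    2    0    4    2    0    2    1
     5    1   -3   -1    1    0    0    1    1    0   -5    3    0    0
    -3    6]]
```

View pics/model.png

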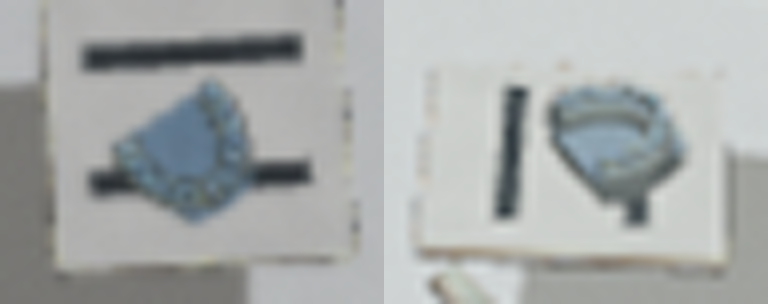

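Run:
```python
from h import *
c=load('top');s=load('side')
for cc,box in((c,(266,188,294,214)),(s,(250,162,278,188))):
  for th in (22,30,40):
    print(th,seg(cc,box,lambda h,r:(h[...,1]>th)&(h[...,0]>88)&(h[...,0]<125)&(h[...,2]>95),.028))
P=cloud(c)[180:222,256:306].reshape(-1,3); q=P[(P[:,2]>.020)&(P[:,2]<.06)]; 
q=q[np.linalg.norm(q[:,:2]-np.median(q[:,:2],0),axis=1)<.05]
print(cv2.minAreaRect((q[:,:2]*1000).astype(np.float32)),q.mean(0),len(q))
```

```text
22 [ 462.3   62.7  464.7   63.7   64.3   58.6  -56.8 3118. ]
30 [ 462.4   62.9  464.8   63.9   62.9   56.7  -57.5 2913. ]
40 [ 462.4   62.9  464.9   64.1   60.7   55.1  -57.5 2690. ]
22 [ 467.7   60.4  468.5   59.6   76.6   60.4  -69.7 2157. ]
30 [ 468.5   59.9  468.6   59.3   72.1   58.2  -70.4 1694. ]
40 [470.8  67.4 472.   70.7  51.3  36.4  46.4 675. ]
((465.46514892578125, 67.510498046875), (65.93122100830078, 69.00748443603516), 1.5854521989822388) [0.46465511 0.06499175 0.0327082 ] 202
```

```bash
cat > go.py <<'E'
import sys,numpy as np
from rig import bot
from scipy.spatial.transform import Rotation as R
# usage: go.py x y z yawdeg ; successive targets separated, each relative to the previous one
s=bot.get_state(); p=s['ee_pos']; r=R.from_euler('xyz',s['tcp_rot']); a=list(map(float,sys.argv[1:]))
yaw=np.degrees(s['tcp_rot'][2])
print('t',round(s['t'],2),'p',p.round(4),'rot',np.degrees(s['tcp_rot']).round(2),'w',round(s['grip_width'],4),'f',round(s['finger_force'],1),s['contact_force'].round(1),'q',s['qpos'].round(2))
for i in range(0,len(a),4):
    t=np.array(a[i:i+3]); y=a[i+3]; d=r.inv().apply(t-p)/.25; dt=-((y-yaw+180)%360-180)
    print('shift',d.round(4),'turn',round(dt/360,4)); p=t; yaw=y; r=R.from_euler('xyz',[180,0,y],degrees=True)
E
python3 go.py .36 -.30 .23 90  .46 -.05 .20 123 .463 .063 .15 123 .463 .063 .016 123
```

```text
t 0.1 p [ 0.2473 -0.5185  0.2304] rot [-1.799e+02 -2.000e-02  2.548e+01] w 0.0856 f 0.0 [ 0.6 -0.4 -0.1] q [-1.34  0.16  1.6  -0.    1.39 -0.21]
shift [ 0.7832 -0.595   0.0029] turn -0.1792
shift [1.   0.4  0.12] turn -0.0917
shift [0.3725 0.2562 0.2   ] turn -0.0
shift [ 0.    -0.     0.536] turn -0.0
```

```bash
python3 -m creep '[0.78,-0.6,0,-0.18,1,0.78,-0.6,0,-0.18,1,0.78,-0.6,0,-0.18,1,0.78,-0.6,0,-0.18,1,0.78,-0.6,0,-0.18,1,0.78,-0.6,0,-0.18,1,0.78,-0.6,0,-0.18,1]' 30
python3 -m creep '[1,0.4,0.12,-0.09,1,1,0.4,0.12,-0.09,1,1,0.4,0.12,-0.09,1,1,0.4,0.12,-0.09,1,1,0.4,0.12,-0.09,1,1,0.4,0.12,-0.09,1]'
python3 go.py .463 .063 .12 123 .463 .063 .016 123
```

```text
t: 0.98
ee_pos: [0.3588, -0.2994, 0.231]
tcp_rot: [-3.141, -0.001, 1.574]
contact_force: [-1.0, 0.4, -0.3]
grip_width: 0.0853
finger_force: 0.0
t: 1.72
ee_pos: [0.4575, -0.0482, 0.2008]
tcp_rot: [-3.141, -0.001, 2.141]
contact_force: [0.4, -0.6, 0.1]
grip_width: 0.085
finger_force: 0.0
t 1.73 p [ 0.4575 -0.0482  0.2008] rot [-1.7996e+02 -5.0000e-02  1.2268e+02] w 0.085 f 0.0 [ 0.4 -0.6  0.1] q [-0.37 -0.12  1.94 -0.    1.32 -0.94]
shift [0.3621 0.2587 0.3234] turn -0.0009
shift [ 0.    -0.     0.416] turn -0.0
```

```bash
python3 -m creep '[0.362,0.259,0.323,0,1,0.362,0.259,0.323,0,1,0.362,0.259,0.323,0,1,0.362,0.259,0.323,0,1]'
python3 -m creep '[0,0,0.2,0,1,0,0,0.35,0,1,0,0,0.416,0,1,0,0,0.416,0,1]'
python3 -m creep '[0,0,0,0,0.6,0,0,0,0,0.6,0,0,0,0,0.5,0,0,0,0,0.5,0,0,0,0,0.5,0,0,0,0,0.5]' 40
python3 - <<'E'
from h import *
c=snap('side'); a=cv2.resize(c['img'][150:200,226:306],None,fx=7,fy=7,interpolation=cv2.INTER_CUBIC)
cv2.imwrite('pics/g1.png',a[:,:,::-1])
E
```

```text
t: 2.22
ee_pos: [0.4633, 0.061, 0.1205]
tcp_rot: [-3.141, 0.0, 2.14]
contact_force: [0.4, -0.6, 1.5]
grip_width: 0.0852
finger_force: 0.0
t: 2.72
ee_pos: [0.4636, 0.0608, 0.0169]
tcp_rot: [-3.141, 0.0, 2.139]
contact_force: [-0.4, 0.6, 0.5]
grip_width: 0.0856
finger_force: 0.0
t: 3.48
ee_pos: [0.4652, 0.0616, 0.0189]
tcp_rot: [3.139, 0.003, 2.142]
contact_force: [-1.9, -0.5, 7.7]
grip_width: 0.0544
finger_force: 40.5
```

View pics/g1.png

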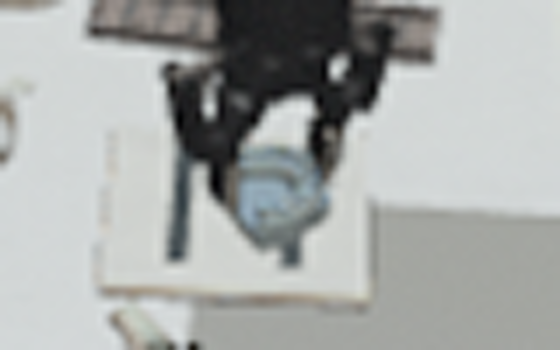

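The side view shows the gripper straddling the model at about (275,195), with both pads on it. Lifting it now.

```bash
python3 -m creep '[0,0,-0.1,0,0.5,0,0,-0.25,0,0.5,0,0,-0.4,0,0.5,0,0,-0.4,0,0.5]'
python3 go.py .38 .195 .12 123 .38 .195 .0075 123
python3 - <<'E'
from h import *
c=snap('side'); a=cv2.resize(c['img'][110:200,206:326],None,fx=5,fy=5,interpolation=cv2.INTER_CUBIC)
cv2.imwrite('pics/g2.png',a[:,:,::-1])
E
```

```text
t: 4.03
ee_pos: [0.4663, 0.0616, 0.1206]
tcp_rot: [3.135, 0.006, 2.142]
contact_force: [0.0, -1.2, -1.4]
grip_width: 0.0545
finger_force: 42.6
t 4.03 p [0.4663 0.0616 0.1206] rot [179.62   0.33 122.7 ] w 0.0545 f 42.6 [ 0.  -1.2 -1.4] q [-0.13 -0.    2.   -0.    1.14 -0.7 ]
shift [ 0.6356 -0.0023 -0.0014] turn -0.0008
shift [ 0.   -0.    0.45] turn -0.0
```

View pics/g2.png

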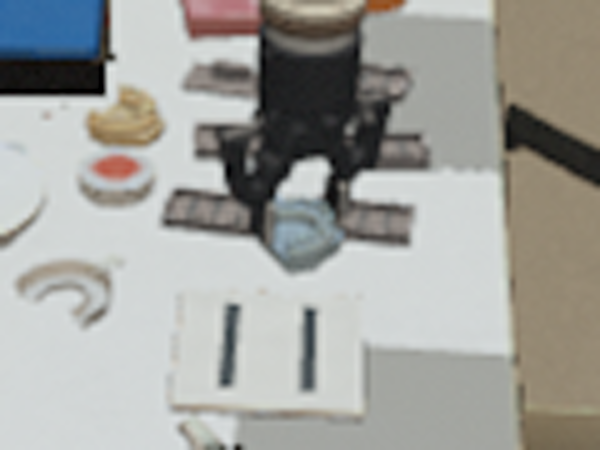

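The model hangs level in the gripper and the board is now bare. Carrying it over and lowering.

```bash
python3 -m creep '[0.3,0,0,0,0.5,0.636,0,0,0,0.5,0.636,0,0,0,0.5,0.636,0,0,0,0.5,0.636,0,0,0,0.5]'
python3 -m creep '[0,0,0.15,0,0.5,0,0,0.3,0,0.5,0,0,0.4,0,0.5,0,0,0.435,0,0.5,0,0,0.445,0,0.5,0,0,0.45,0,0.5,0,0,0.45,0,0.5]'
```

```text
t: 4.7
ee_pos: [0.3771, 0.1953, 0.1158]
tcp_rot: [-3.14, -0.0, 2.141]
contact_force: [0.7, -0.6, -1.2]
grip_width: 0.0545
finger_force: 42.7
t: 5.58
ee_pos: [0.3766, 0.1946, 0.0063]
tcp_rot: [-3.136, -0.001, 2.142]
contact_force: [-16.4, -7.0, 32.2]
grip_width: 0.0546
finger_force: 49.6
```

```bash
python3 -m creep '[0,0,-0.004,0,0.5,0,0,-0.008,0,0.8,0,0,-0.008,0,0.8,0,0,-0.008,0,0.8,0,0,-0.008,0,0.8]'
python3 -m creep '[0,0,-0.15,0,0.8,0,0,-0.4,0,0.8,0,0,-0.48,0,0.8,0,0,-0.48,0,0.8]'
python3 go.py .382 .293 .12 178.1 .382 .293 .003 178.1
```

```text
t: 6.2
ee_pos: [0.3774, 0.1957, 0.006]
tcp_rot: [-3.142, -0.0, 2.141]
contact_force: [0.3, 0.2, -0.5]
grip_width: 0.0686
finger_force: 0.0
t: 6.7
ee_pos: [0.3788, 0.196, 0.1277]
tcp_rot: [3.138, 0.002, 2.141]
contact_force: [0.0, -1.5, -0.8]
grip_width: 0.0684
finger_force: 0.0
t 6.7 p [0.3788 0.196  0.1277] rot [1.7977e+02 9.0000e-02 1.2269e+02] w 0.0684 f 0.0 [ 0.  -1.5 -0.8] q [ 0.19 -0.13  2.11  0.    1.16 -0.38]
shift [0.3196 0.2201 0.031 ] turn -0.1539
shift [ 0.    -0.     0.468] turn -0.0
```

```bash
python3 -m creep '[0.32,0.22,0.03,-0.154,0.5,0.32,0.22,0.03,-0.154,0.5,0.32,0.22,0.03,-0.154,0.5,0.32,0.22,0.03,-0.154,0.5,0.32,0.22,0.03,-0.154,0.5,0.32,0.22,0.03,-0.154,0.5,0.32,0.22,0.03,-0.154,0.5]'
python3 go.py .382 .293 .003 178.1
python3 - <<'E'
from h import *
c=snap('top'); save(c,'t2.png',(195,155,415,250),3.6)
b=cbox(130,160,230,300)
print(seg(c,b,lambda h,r:(h[...,1]>25)&(h[...,0]>88)&(h[...,0]<125)&(h[...,2]>95),.016))
print(seg(c,cbox(255,105,375,135),dark,.012),seg(c,cbox(255,160,380,195),dark,.012))
E
```

```text
t: 7.58
ee_pos: [0.3798, 0.2924, 0.1174]
tcp_rot: [-3.141, -0.002, 3.106]
contact_force: [-0.1, 0.3, 0.4]
grip_width: 0.0428
finger_force: 0.0
t 7.58 p [0.3798 0.2924 0.1174] rot [-1.7995e+02 -1.0000e-01  1.7797e+02] w 0.0428 f 0.0 [-0.1  0.3  0.4] q [ 0.4   0.03  1.97 -0.    1.14 -1.13]
shift [-0.0094  0.003   0.4577] turn -0.0003
[ 376.4  198.   379.1  199.6   62.7   59.5  -57.7 3074. ]
[ 518.9   61.5  518.9   61.4  109.    12.1  -88.4 1245. ] [ 455.    59.1  455.    59.2  109.2   12.2  -88.2 1268. ]
```

View pics/t2.png

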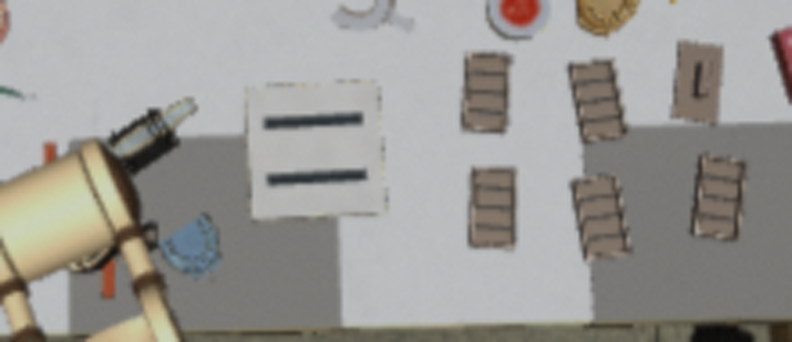

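The model stands upright at (190,245), clear of the board; both marks are visible at (313,121) and (317,178). Next, bar 2.

```bash
python3 -m creep '[-0.009,0.003,0.2,0,0.5,-0.009,0.003,0.35,0,0.5,-0.009,0.003,0.44,0,0.5,-0.009,0.003,0.455,0,0.5,-0.009,0.003,0.455,0,0.5]'
python3 -m creep '[0,0,0,0,0,0,0,0,0,0,0,0,0,0,0,0,0,0,0,0,0,0,0,0,0,0,0,0,0,0]' 30
python3 -m creep '[0,0,-0.1,0,0,0,0,-0.3,0,0,0,0,-0.46,0,0,0,0,-0.46,0,0]'
python3 go.py .38 .2 .15 120 .455 .059 .12 91.8 .455 .059 .015 91.8
```

```text
t: 8.25
ee_pos: [0.3832, 0.2936, 0.0053]
tcp_rot: [3.141, 0.001, 3.108]
contact_force: [-0.3, 0.2, 0.4]
grip_width: 0.0427
finger_force: 0.0
t: 9.0
ee_pos: [0.3838, 0.2939, 0.006]
tcp_rot: [3.141, 0.002, 3.109]
contact_force: [-0.9, -1.4, 6.1]
grip_width: 0.0107
finger_force: 30.6
t: 9.5
ee_pos: [0.3854, 0.2946, 0.1236]
tcp_rot: [3.138, 0.007, 3.109]
contact_force: [0.4, 0.5, -0.6]
grip_width: 0.0107
finger_force: 29.9
t 9.5 p [0.3854 0.2946 0.1236] rot [179.8    0.42 178.13] w 0.0107 f 29.9 [ 0.4  0.5 -0.6] q [ 0.4   0.03  1.96  0.    1.14 -1.14]
shift [ 0.0083 -0.3786 -0.107 ] turn 0.1615
shift [-0.6384 -0.0222  0.12  ] turn 0.0783
shift [ 0.   -0.    0.42] turn -0.0
```

```bash
python3 -m creep '[0.008,-0.38,-0.1,0.162,0,0.008,-0.38,-0.1,0.162,0,0.008,-0.38,-0.1,0.162,0,0.008,-0.38,-0.1,0.162,0,0.008,-0.38,-0.1,0.162,0,0.008,-0.38,-0.1,0.162,0,0.008,-0.38,-0.1,0.162,0]'
python3 go.py .455 .057 .08 91.8 .455 .057 .018 91.8
```

```text
t: 10.38
ee_pos: [0.3768, 0.1984, 0.1436]
tcp_rot: [-3.14, -0.001, 2.092]
contact_force: [-0.0, 0.2, -0.8]
grip_width: 0.0109
finger_force: 30.0
t 10.38 p [0.3768 0.1984 0.1436] rot [-1.7988e+02 -4.0000e-02  1.1986e+02] w 0.0109 f 30.0 [-0.   0.2 -0.8] q [ 0.2  -0.15  2.09  0.    1.21 -0.32]
shift [-0.6463 -0.0096  0.2541] turn 0.0779
shift [ 0.    -0.     0.248] turn -0.0
```

```bash
python3 -m creep '[-0.2,0,0,0.078,0,-0.45,-0.01,0.05,0.078,0,-0.646,-0.01,0.25,0.078,0,-0.646,-0.01,0.254,0.078,0,-0.646,-0.01,0.254,0.078,0,-0.646,-0.01,0.254,0.078,0]'
python3 go.py .455 .057 .018 91.8
```

```text
t: 11.12
ee_pos: [0.456, 0.0581, 0.0822]
tcp_rot: [3.14, -0.0, 1.603]
contact_force: [0.2, 0.7, -0.9]
grip_width: 0.0113
finger_force: 30.0
t 11.12 p [0.456  0.0581 0.0822] rot [179.91  -0.    91.86] w 0.0113 f 30.0 [ 0.2  0.7 -0.9] q [-0.14  0.04  2.05  0.    1.06 -0.17]
shift [-0.0042 -0.0046  0.2569] turn 0.0002
```

```bash
python3 -m creep '[-0.004,-0.005,0.15,0,0,-0.004,-0.005,0.23,0,0,-0.004,-0.005,0.25,0,0,-0.004,-0.005,0.257,0,0,-0.004,-0.005,0.257,0,0]'
python3 -m creep '[0,0,-0.002,0,0.28,0,0,-0.004,0,0.28,0,0,-0.004,0,0.28,0,0,-0.004,0,0.28]'
python3 -m creep '[0,0,-0.2,0,0.28,0,0,-0.4,0,0.28,0,0,-0.5,0,0.28,0,0,-0.5,0,0.28]'
python3 go.py .40 .25 .15 150 .447 .360 .12 180
python3 - <<'E'
from h import *
P=cloud(load('side')).reshape(-1,3)
m=(P[:,0]>.4)&(P[:,0]<.56)&(P[:,1]>.17)&(P[:,1]<.345)&(P[:,2]>.02)&(P[:,2]<.12)
q=P[m]; print(q[:,1].max(),q[:,2].max(),np.percentile(q[:,2],90))
for a in np.arange(.2,.345,.02):
    w=q[abs(q[:,1]-a)<.01]; print(round(a,2),len(w),(w[:,0].min().round(3),w[:,0].max().round(3),w[:,2].max().round(3)) if len(w) else '')
E
```

```text
t: 11.75
ee_pos: [0.4555, 0.0562, 0.0182]
tcp_rot: [3.139, 0.0, 1.602]
contact_force: [-1.3, -0.6, 0.0]
grip_width: 0.0107
finger_force: 30.0
t: 12.25
ee_pos: [0.4545, 0.0561, 0.0181]
tcp_rot: [3.142, 0.0, 1.601]
contact_force: [-0.2, -0.1, -0.9]
grip_width: 0.0239
finger_force: 0.0
t: 12.75
ee_pos: [0.4562, 0.0559, 0.1451]
tcp_rot: [3.137, 0.001, 1.601]
contact_force: [-0.5, -0.3, -0.5]
grip_width: 0.024
finger_force: 0.0
t 12.75 p [0.4562 0.0559 0.1451] rot [1.7971e+02 5.0000e-02 9.1720e+01] w 0.024 f 0.0 [-0.5 -0.3 -0.5] q [-0.14 -0.06  2.    0.    1.2  -0.17]
shift [ 0.7829 -0.2014 -0.0211] turn -0.1619
shift [0.0572 0.4751 0.12  ] turn -0.0833
0.3191186906543132 0.052532066399204824 0.05016966079058479
0.2 11 (np.float64(0.527), np.float64(0.546), np.float64(0.051))
0.22 33 (np.float64(0.495), np.float64(0.541), np.float64(0.053))
0.24 58 (np.float64(0.499), np.float64(0.534), np.float64(0.052))
0.26 47 (np.float64(0.471), np.float64(0.53), np.float64(0.052))
0.28 64 (np.float64(0.474), np.float64(0.509), np.float64(0.05))
0.3 23 (np.float64(0.469), np.float64(0.491), np.float64(0.048))
0.32 4 (np.float64(0.464), np.float64(0.475), np.float64(0.045))
0.34 0
```

```bash
python3 -m creep '[0.78,-0.2,-0.02,-0.162,0.3,0.78,-0.2,-0.02,-0.162,0.3,0.78,-0.2,-0.02,-0.162,0.3,0.78,-0.2,-0.02,-0.162,0.3,0.78,-0.2,-0.02,-0.162,0.3,0.78,-0.2,-0.02,-0.162,0.3,0.78,-0.2,-0.02,-0.162,0.3]'
python3 go.py .44 .36 .12 180 .44 .36 .005 180
```

```text
t: 13.62
ee_pos: [0.3976, 0.2492, 0.1462]
tcp_rot: [-3.139, -0.002, 2.618]
contact_force: [-0.7, -0.1, -0.1]
grip_width: 0.0256
finger_force: 0.0
t 13.62 p [0.3976 0.2492 0.1462] rot [-1.7987e+02 -1.2000e-01  1.5000e+02] w 0.0256 f 0.0 [-0.7 -0.1 -0.1] q [ 0.3  -0.03  1.97  0.    1.2  -0.75]
shift [0.0744 0.4687 0.104 ] turn -0.0833
shift [ 0.   -0.    0.46] turn -0.0
```

```bash
python3 -m creep '[0.074,0.469,0.104,-0.083,0.3,0.074,0.469,0.104,-0.083,0.3,0.074,0.469,0.104,-0.083,0.3,0.074,0.469,0.104,-0.083,0.3,0.074,0.469,0.104,-0.083,0.3]'
python3 go.py .44 .36 .005 180
python3 - <<'E'
from h import *
c=snap('side'); print(seg(c,(240,228,300,243),red,.008),seg(load('top'),cbox(30,125,68,260),red,.006))
save(c,'s3.png',(205,140,315,250),5)
E
```

```text
t: 14.25
ee_pos: [0.441, 0.3598, 0.1219]
tcp_rot: [-3.141, -0.0, 3.137]
contact_force: [0.5, -0.6, 0.1]
grip_width: 0.0255
finger_force: 0.0
t 14.25 p [0.441  0.3598 0.1219] rot [-1.7999e+02 -2.0000e-02  1.7971e+02] w 0.0255 f 0.0 [ 0.5 -0.6  0.1] q [ 0.47  0.25  1.72 -0.    1.18 -1.09]
shift [0.004  0.0008 0.4674] turn -0.0008
[4.465e+02 3.612e+02 4.464e+02 3.611e+02 1.046e+02 1.620e+01 1.000e-01
 1.624e+03] [489.8 360.  489.5 359.9  21.7  10.2  -0.  214. ]
```

View pics/s3.png

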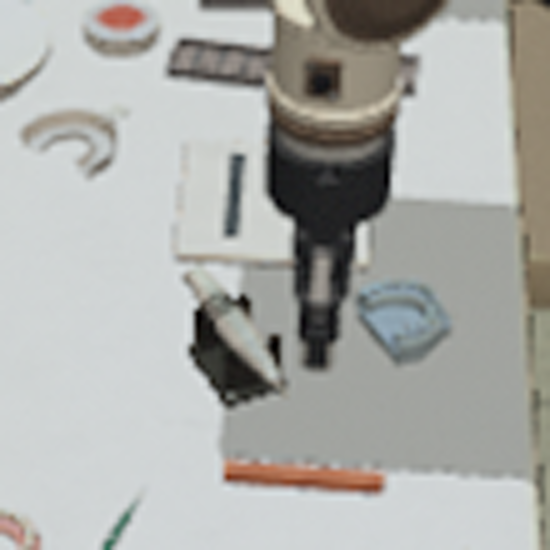

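The side view shows the gripper ahead of bar 1, which lies at (303,477), with the model standing at (405,320). The gripper is clear of the handpiece. Grasping bar 1.

```bash
python3 -m creep '[0.004,0.001,0.2,0,0.3,0.004,0.001,0.35,0,0.3,0.004,0.001,0.44,0,0.3,0.004,0.001,0.463,0,0.3,0.004,0.001,0.463,0,0.3]'
python3 -m creep '[0,0,0,0,0,0,0,0,0,0,0,0,0,0,0,0,0,0,0,0,0,0,0,0,0]' 30
python3 -m creep '[0,0,-0.1,0,0,0,0,-0.3,0,0,0,0,-0.5,0,0,0,0,-0.55,0,0]'
python3 go.py .45 .2 .15 130 .519 .067 .10 91.8 .519 .067 .018 91.8
```

```text
t: 14.92
ee_pos: [0.4407, 0.3606, 0.0071]
tcp_rot: [3.141, 0.001, 3.139]
contact_force: [-0.4, 0.9, 1.6]
grip_width: 0.0257
finger_force: 0.0
t: 15.55
ee_pos: [0.4415, 0.3612, 0.008]
tcp_rot: [3.141, 0.003, 3.14]
contact_force: [-0.0, -0.1, 6.5]
grip_width: 0.0108
finger_force: 31.6
t: 16.05
ee_pos: [0.4424, 0.3619, 0.1483]
tcp_rot: [3.138, 0.007, 3.14]
contact_force: [-0.4, 0.3, -0.8]
grip_width: 0.0107
finger_force: 30.8
t 16.05 p [0.4424 0.3619 0.1483] rot [179.79   0.39 179.93] w 0.0107 f 30.8 [-0.4  0.3 -0.8] q [ 0.47  0.22  1.7   0.    1.22 -1.1 ]
shift [-0.0313 -0.6473 -0.009 ] turn 0.1387
shift [-0.5849 -0.1305  0.2   ] turn 0.1061
shift [ 0.    -0.     0.328] turn -0.0
```

```bash
python3 -m creep '[-0.03,-0.65,-0.01,0.139,0,-0.03,-0.65,-0.01,0.139,0,-0.03,-0.65,-0.01,0.139,0,-0.03,-0.65,-0.01,0.139,0,-0.03,-0.65,-0.01,0.139,0,-0.03,-0.65,-0.01,0.139,0]'
python3 -m creep '[-0.585,-0.13,0.2,0.106,0,-0.585,-0.13,0.2,0.106,0,-0.585,-0.13,0.2,0.106,0,-0.585,-0.13,0.2,0.106,0,-0.585,-0.13,0.2,0.106,0,-0.585,-0.13,0.2,0.106,0]'
python3 go.py .519 .067 .020 91.8
```

```text
t: 16.8
ee_pos: [0.4468, 0.1979, 0.1454]
tcp_rot: [-3.14, -0.001, 2.268]
contact_force: [-0.0, -0.5, -0.5]
grip_width: 0.0108
finger_force: 30.8
t: 17.55
ee_pos: [0.5161, 0.0655, 0.0961]
tcp_rot: [-3.141, -0.0, 1.604]
contact_force: [0.3, -0.2, -0.9]
grip_width: 0.0105
finger_force: 30.8
t 17.55 p [0.5161 0.0655 0.0961] rot [-1.7998e+02 -1.0000e-02  9.1930e+01] w 0.0105 f 30.8 [ 0.3 -0.2 -0.9] q [-0.11  0.17  1.87  0.    1.1  -0.14]
shift [0.0055 0.012  0.3046] turn 0.0004
```

```bash
python3 -m creep '[0.006,0.012,0.15,0,0,0.006,0.012,0.26,0,0,0.006,0.012,0.3,0,0,0.006,0.012,0.305,0,0,0.006,0.012,0.305,0,0]'
python3 -m creep '[0,0,-0.002,0,0.28,0,0,-0.004,0,0.28,0,0,-0.004,0,0.28,0,0,-0.004,0,0.28]'
python3 -m creep '[0,0,-0.2,0,0.28,0,0,-0.4,0,0.28,0,0,-0.5,0,0.28,0,0,-0.5,0,0.28]'
python3 go.py .548 -.04 .15 20 .548 -.136 .12 -6
```

```text
t: 18.18
ee_pos: [0.52, 0.0667, 0.0209]
tcp_rot: [3.14, 0.0, 1.602]
contact_force: [-0.2, -0.1, 0.2]
grip_width: 0.0106
finger_force: 32.2
t: 18.68
ee_pos: [0.5193, 0.0666, 0.0211]
tcp_rot: [3.141, 0.0, 1.601]
contact_force: [-0.1, -0.6, -0.4]
grip_width: 0.0238
finger_force: 0.0
t: 19.18
ee_pos: [0.521, 0.0665, 0.1484]
tcp_rot: [3.136, 0.001, 1.601]
contact_force: [0.4, -0.0, -0.2]
grip_width: 0.0242
finger_force: 0.0
t 19.18 p [0.521  0.0665 0.1484] rot [1.797e+02 4.000e-02 9.173e+01] w 0.0242 f 0.0 [ 0.4 -0.  -0.2] q [-0.1   0.11  1.83  0.    1.21 -0.13]
shift [-0.429   0.095  -0.0057] turn 0.1992
shift [-0.1313  0.3608  0.12  ] turn 0.0722
```

```bash
python3 -m creep '[-0.43,0.095,0,0.2,0.9,-0.43,0.095,0,0.2,0.9,-0.43,0.095,0,0.2,0.9,-0.43,0.095,0,0.2,0.9,-0.43,0.095,0,0.2,0.9,-0.43,0.095,0,0.2,0.9,-0.43,0.095,0,0.2,0.9]'
python3 -m creep '[-0.13,0.36,0.12,0.072,0.9,-0.13,0.36,0.12,0.072,0.9,-0.13,0.36,0.12,0.072,0.9,-0.13,0.36,0.12,0.072,0.9,-0.13,0.36,0.12,0.072,0.9]'
python3 go.py .548 -.136 .005 -6.2
python3 - <<'E'
from h import *
c=snap('top'); save(c,'t4.png',(240,155,400,250),5)
print(seg(c,cbox(250,105,375,140),red,.018),seg(c,cbox(250,160,380,195),red,.018))
c=snap('side')
K=c['camera_matrix'];W=c['world_to_cam']
def proj(p):
    q=(W@np.r_[p,1])[:3]; a=np.array([q[0],-q[1]])/-q[2]; a*=1+c['k1']*a@a; return a*K[0,0]+[K[0,2],K[1,2]]
for p in((.455,.0593,.018),(.519,.0613,.018)):
    u,v=proj(p); print(seg(c,(int(u-9),int(v-28),int(u+10),int(v+28)),red,.018))
E
```

```text
t: 20.05
ee_pos: [0.545, -0.0398, 0.1437]
tcp_rot: [-3.139, 0.003, 0.339]
contact_force: [0.1, -0.7, -0.3]
grip_width: 0.077
finger_force: 0.0
t: 20.68
ee_pos: [0.5455, -0.1352, 0.1151]
tcp_rot: [-3.141, 0.001, -0.106]
contact_force: [-0.5, -0.3, 0.2]
grip_width: 0.0769
finger_force: 0.0
t 20.68 p [ 0.5455 -0.1352  0.1151] rot [-1.7997e+02  8.0000e-02 -6.0900e+00] w 0.0769 f 0.0 [-0.5 -0.3  0.2] q [-0.46  0.24  1.74  0.    1.16  1.22]
shift [0.0108 0.0025 0.4403] turn 0.0003
[ 520.9   60.8  520.9   61.3  106.5   13.   -88.7 1271. ] [ 456.5   57.8  456.5   58.   107.8   12.4  -88.4 1263. ]
[456.2  58.7 455.8  61.9 111.9   9.  -87.2 577. ]
[520.4  61.4 520.3  64.  113.8   9.6 -87.2 591. ]
```

View pics/t4.png

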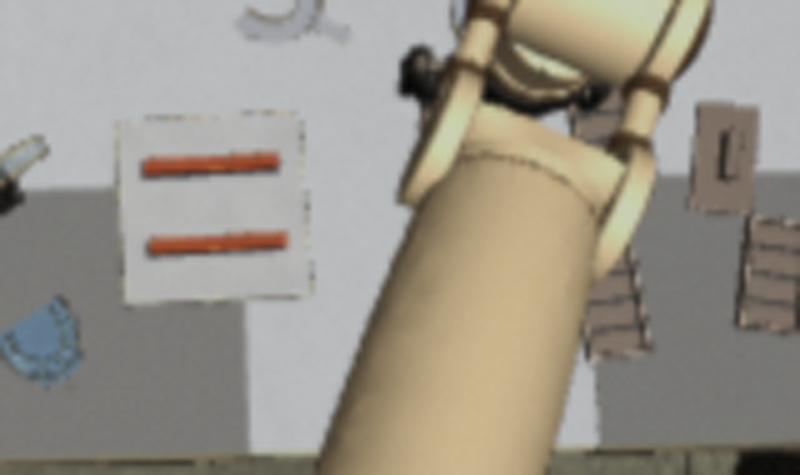

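The top view shows both bars on their marks, at (210,165) and (217,243), within 2 mm. The gripper is above tray A. Picking it up.

```bash
python3 -m creep '[0.011,0.003,0.2,0,0.9,0.011,0.003,0.35,0,0.9,0.011,0.003,0.43,0,0.9,0.011,0.003,0.44,0,0.9,0.011,0.003,0.44,0,0.9]'
python3 -m creep '[0,0,0,0,0.6,0,0,0,0,0.5,0,0,0,0,0.4,0,0,0,0,0.4,0,0,0,0,0.4]' 30
python3 -m creep '[0,0,-0.1,0,0.4,0,0,-0.3,0,0.4,0,0,-0.5,0,0.4,0,0,-0.5,0,0.4]'
python3 go.py .487 .060 .10 1.8 .487 .060 .031 1.8
```

```text
t: 21.4
ee_pos: [0.5498, -0.1373, 0.0074]
tcp_rot: [3.141, -0.002, -0.108]
contact_force: [0.1, 0.2, 0.1]
grip_width: 0.0769
finger_force: 0.0
t: 22.02
ee_pos: [0.5498, -0.1373, 0.0077]
tcp_rot: [3.141, -0.002, -0.108]
contact_force: [-1.2, 0.0, 6.6]
grip_width: 0.0487
finger_force: 30.7
t: 22.52
ee_pos: [0.552, -0.1385, 0.1365]
tcp_rot: [3.138, -0.01, -0.108]
contact_force: [-0.4, -0.5, -0.0]
grip_width: 0.0486
finger_force: 31.7
t 22.52 p [ 0.552  -0.1385  0.1365] rot [179.79  -0.58  -6.19] w 0.0486 f 31.7 [-0.4 -0.5 -0. ] q [-0.46  0.23  1.71 -0.    1.19  1.22]
shift [-0.3456 -0.7618  0.1399] turn -0.0222
shift [ 0.    -0.     0.276] turn -0.0
```

```bash
python3 -m creep '[-0.346,-0.76,0.07,-0.022,0.4,-0.346,-0.76,0.07,-0.022,0.4,-0.346,-0.76,0.07,-0.022,0.4,-0.346,-0.76,0.1,-0.022,0.4,-0.346,-0.76,0.14,-0.022,0.4,-0.346,-0.76,0.14,-0.022,0.4,-0.346,-0.76,0.14,-0.022,0.4]'
python3 go.py .489 .060 .033 1.8
```

```text
t: 23.4
ee_pos: [0.4837, 0.0603, 0.0961]
tcp_rot: [3.141, -0.0, 0.029]
contact_force: [-0.8, 0.4, -0.9]
grip_width: 0.0486
finger_force: 31.8
t 23.4 p [0.4837 0.0603 0.0961] rot [ 1.7999e+02 -1.0000e-02  1.6400e+00] w 0.0486 f 31.8 [-0.8  0.4 -0.9] q [-0.12  0.09  1.96 -0.    1.09  1.42]
shift [0.0212 0.0019 0.2523] turn -0.0004
```

```bash
python3 -m creep '[0.021,0.002,0.12,0,0.4,0.021,0.002,0.2,0,0.4,0.021,0.002,0.24,0,0.4,0.021,0.002,0.252,0,0.4,0.021,0.002,0.256,0,0.4,0.021,0.002,0.256,0,0.4]'
python3 go.py
python3 -m creep '[0,0,0,0,0.75,0,0,0,0,0.75,0,0,0,0,0.75]'
python3 -m creep '[0,0,-0.2,0,0.75,0,0,-0.4,0,0.75,0,0,-0.5,0,0.75,0,0,-0.5,0,0.75]'
python3 go.py .4168 -.1359 .12 -5.4
```

```text
t: 24.15
ee_pos: [0.4891, 0.0609, 0.0328]
tcp_rot: [3.141, -0.001, 0.03]
contact_force: [1.0, -0.2, -1.6]
grip_width: 0.0486
finger_force: 31.8
t 24.15 p [0.4891 0.0609 0.0328] rot [ 1.7999e+02 -8.0000e-02  1.7200e+00] w 0.0486 f 31.8 [ 1.  -0.2 -1.6] q [-0.12  0.21  1.97  0.    0.96  1.42]
t: 24.52
ee_pos: [0.4887, 0.0611, 0.0323]
tcp_rot: [3.142, -0.0, 0.03]
contact_force: [-0.1, -0.6, -1.0]
grip_width: 0.0641
finger_force: 0.0
t: 25.02
ee_pos: [0.4902, 0.0609, 0.1594]
tcp_rot: [3.141, -0.005, 0.03]
contact_force: [-0.4, 0.6, 0.2]
grip_width: 0.0639
finger_force: 0.0
t 25.02 p [0.4902 0.0609 0.1594] rot [179.95  -0.3    1.73] w 0.0639 f 0.0 [-0.4  0.6  0.2] q [-0.12  0.01  1.9  -0.    1.22  1.42]
shift [-0.318   0.7777  0.1564] turn 0.0198
```

```bash
python3 -m creep '[-0.318,0.778,0.156,0.02,0.9,-0.318,0.778,0.156,0.02,0.9,-0.318,0.778,0.156,0.02,0.9,-0.318,0.778,0.156,0.02,0.9,-0.318,0.778,0.156,0.02,0.9,-0.318,0.778,0.156,0.02,0.9]'
python3 go.py .4168 -.1359 .006 -5.4
python3 - <<'E'
from h import *
c=snap('side'); save(c,'s5.png',(225,130,305,200),7)
m=lambda h,r:(h[...,2]<140)
c2=snap('top'); print(seg(c2,cbox(255,95,375,195),lambda h,r:(h[...,1]>24)&(h[...,1]<85)&(h[...,0]<28)|(h[...,2]<75),.031))
E
```

```text
t: 25.78
ee_pos: [0.4146, -0.1348, 0.1172]
tcp_rot: [-3.14, 0.001, -0.095]
contact_force: [-0.3, -0.2, -0.2]
grip_width: 0.0769
finger_force: 0.0
t 25.77 p [ 0.4146 -0.1348  0.1172] rot [-1.7993e+02  8.0000e-02 -5.4600e+00] w 0.0769 f 0.0 [-0.3 -0.2 -0.2] q [-0.59 -0.08  2.08  0.    1.14  1.07]
shift [0.0099 0.0041 0.4449] turn -0.0002
[4.867e+02 5.870e+01 4.866e+02 5.850e+01 8.870e+01 5.330e+01 7.000e-01
 4.322e+03]
```

View pics/s5.png

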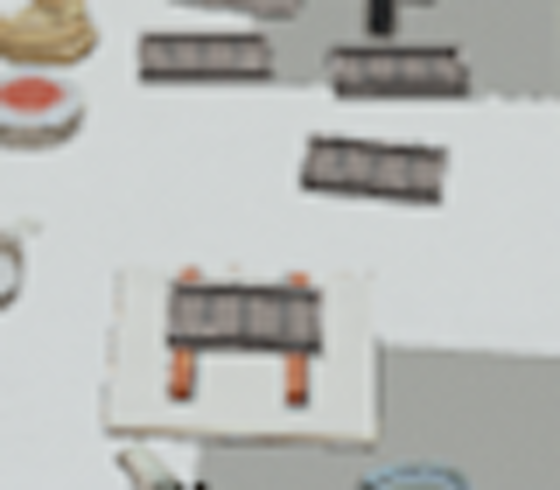

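Tray 1 lies square across both bars at (245,318), centre (.4867,.0587). Now tray C.

```bash
python3 -m creep '[0.01,0.004,0.2,0,0.9,0.01,0.004,0.35,0,0.9,0.01,0.004,0.43,0,0.9,0.01,0.004,0.44,0,0.9,0.01,0.004,0.44,0,0.9]'
python3 -m creep '[0,0,0,0,0.6,0,0,0,0,0.5,0,0,0,0,0.4,0,0,0,0,0.4,0,0,0,0,0.4]' 30
python3 -m creep '[0,0,-0.1,0,0.4,0,0,-0.3,0,0.4,0,0,-0.5,0,0.4,0,0,-0.5,0,0.4]'
python3 go.py .487 .060 .12 1.8 .487 .060 .031 1.8
```

```text
t: 26.5
ee_pos: [0.418, -0.1369, 0.0087]
tcp_rot: [3.141, -0.001, -0.095]
contact_force: [-0.4, -0.2, 0.4]
grip_width: 0.0769
finger_force: 0.0
t: 27.12
ee_pos: [0.4182, -0.1374, 0.0094]
tcp_rot: [3.141, -0.002, -0.096]
contact_force: [-1.9, 2.6, 8.0]
grip_width: 0.048
finger_force: 29.7
t: 27.62
ee_pos: [0.4203, -0.139, 0.1379]
tcp_rot: [3.137, -0.009, -0.095]
contact_force: [0.0, -0.3, -0.7]
grip_width: 0.0477
finger_force: 31.4
t 27.62 p [ 0.4203 -0.139   0.1379] rot [179.71  -0.53  -5.47] w 0.0477 f 31.4 [ 0.  -0.3 -0.7] q [-0.59 -0.11  2.06  0.    1.18  1.07]
shift [ 0.1891 -0.8181  0.0692] turn -0.0202
shift [ 0.    -0.     0.356] turn -0.0
```

```bash
python3 -m creep '[0.19,-0.818,0.069,-0.02,0.4,0.19,-0.818,0.069,-0.02,0.4,0.19,-0.818,0.069,-0.02,0.4,0.19,-0.818,0.069,-0.02,0.4,0.19,-0.818,0.069,-0.02,0.4,0.19,-0.818,0.069,-0.02,0.4,0.19,-0.818,0.069,-0.02,0.4]'
python3 go.py .4885 .061 .0485 1.8
```

```text
t: 28.5
ee_pos: [0.4838, 0.061, 0.1156]
tcp_rot: [3.141, 0.0, 0.028]
contact_force: [-0.3, 0.2, -1.8]
grip_width: 0.0478
finger_force: 31.5
t 28.5 p [0.4838 0.061  0.1156] rot [1.7999e+02 2.0000e-02 1.6300e+00] w 0.0478 f 31.5 [-0.3  0.2 -1.8] q [-0.12  0.06  1.95 -0.    1.14  1.42]
shift [0.019  0.0005 0.2686] turn -0.0005
```

Next tray after this one: B (.5342,-.261), yaw 7.

```bash
python3 -m creep '[0.019,0,0.12,0,0.4,0.019,0,0.21,0,0.4,0.019,0,0.25,0,0.4,0.019,0,0.265,0,0.4,0.019,0,0.27,0,0.4,0.019,0,0.27,0,0.4]'
python3 go.py
python3 -m creep '[0,0,0,0,0.75,0,0,0,0,0.75,0,0,0,0,0.75]'
python3 -m creep '[0,0,-0.2,0,0.75,0,0,-0.4,0,0.75,0,0,-0.5,0,0.75,0,0,-0.5,0,0.75]'
python3 go.py .505 -.125 .15 5 .5342 -.261 .12 7
```

```text
t: 29.25
ee_pos: [0.4894, 0.0621, 0.049]
tcp_rot: [3.141, -0.001, 0.03]
contact_force: [0.3, -0.1, -0.3]
grip_width: 0.0481
finger_force: 31.5
t 29.25 p [0.4894 0.0621 0.049 ] rot [ 1.7999e+02 -8.0000e-02  1.7200e+00] w 0.0481 f 31.5 [ 0.3 -0.1 -0.3] q [-0.12  0.18  1.97 -0.    0.99  1.42]
t: 29.62
ee_pos: [0.489, 0.0622, 0.0485]
tcp_rot: [3.142, -0.0, 0.03]
contact_force: [-0.6, -0.5, 0.2]
grip_width: 0.0643
finger_force: 0.0
t: 30.12
ee_pos: [0.4905, 0.062, 0.1756]
tcp_rot: [3.141, -0.005, 0.03]
contact_force: [0.9, -0.0, 0.1]
grip_width: 0.0641
finger_force: 0.0
t 30.12 p [0.4905 0.062  0.1756] rot [179.95  -0.3    1.73] w 0.0641 f 0.0 [ 0.9 -0.   0.1] q [-0.12 -0.01  1.88  0.    1.26  1.42]
shift [0.035  0.7495 0.1033] turn -0.0091
shift [0.0689 0.5521 0.12  ] turn -0.0056
```

```bash
python3 -m creep '[0.035,0.75,0.1,-0.009,0.9,0.035,0.75,0.1,-0.009,0.9,0.035,0.75,0.1,-0.009,0.9,0.035,0.75,0.1,-0.009,0.9]'
python3 -m creep '[0.069,0.552,0.12,-0.006,0.9,0.069,0.552,0.12,-0.006,0.9,0.069,0.552,0.12,-0.006,0.9,0.069,0.552,0.12,-0.006,0.9,0.069,0.552,0.12,-0.006,0.9]'
python3 go.py .5342 -.261 .005 7
python3 - <<'E'
from h import *
c2=snap('top'); print(seg(c2,cbox(255,95,375,195),lambda h,r:(h[...,1]>24)&(h[...,1]<85)&(h[...,0]<28)|(h[...,2]<75),.038))
E
```

```text
t: 30.62
ee_pos: [0.5018, -0.128, 0.1459]
tcp_rot: [-3.14, 0.003, 0.081]
contact_force: [-0.5, 0.9, 0.0]
grip_width: 0.0767
finger_force: 0.0
t: 31.25
ee_pos: [0.5322, -0.2589, 0.1181]
tcp_rot: [-3.14, 0.001, 0.126]
contact_force: [0.2, -1.1, -0.2]
grip_width: 0.0771
finger_force: 0.0
t 31.25 p [ 0.5322 -0.2589  0.1181] rot [-1.7993e+02  3.0000e-02  7.2200e+00] w 0.0771 f 0.0 [ 0.2 -1.1 -0.2] q [-0.66  0.31  1.65  0.    1.18  0.79]
shift [0.0071 0.01   0.4523] turn 0.0006
[4.879e+02 5.960e+01 4.879e+02 5.930e+01 9.100e+01 5.400e+01 7.000e-01
 4.523e+03]
```

```bash
python3 -m creep '[0.007,0.01,0.2,0,0.9,0.007,0.01,0.35,0,0.9,0.007,0.01,0.43,0,0.9,0.007,0.01,0.45,0,0.9,0.007,0.01,0.45,0,0.9]'
python3 -m creep '[0,0,0,0,0.6,0,0,0,0,0.5,0,0,0,0,0.4,0,0,0,0,0.4,0,0,0,0,0.4]' 30
python3 -m creep '[0,0,-0.1,0,0.4,0,0,-0.3,0,0.4,0,0,-0.5,0,0.4,0,0,-0.5,0,0.4]'
python3 go.py .505 -.125 .13 5 .487 .060 .13 1.8
```

```text
t: 31.92
ee_pos: [0.5352, -0.2635, 0.007]
tcp_rot: [3.14, -0.001, 0.125]
contact_force: [-0.3, -0.1, 0.4]
grip_width: 0.0771
finger_force: 0.0
t: 32.55
ee_pos: [0.5354, -0.2639, 0.0075]
tcp_rot: [3.14, -0.002, 0.124]
contact_force: [-1.6, 1.1, 7.4]
grip_width: 0.0484
finger_force: 30.8
t: 33.05
ee_pos: [0.5373, -0.2656, 0.1366]
tcp_rot: [3.134, -0.008, 0.124]
contact_force: [0.3, -0.2, -0.6]
grip_width: 0.0487
finger_force: 31.6
t 33.05 p [ 0.5373 -0.2656  0.1366] rot [179.55  -0.44   7.13] w 0.0487 f 31.6 [ 0.3 -0.2 -0.6] q [-0.66  0.3   1.63 -0.    1.21  0.79]
shift [-0.0588 -0.5742  0.0213] turn 0.0059
shift [-0.0072 -0.7435 -0.    ] turn 0.0089
```

```bash
python3 -m creep '[-0.059,-0.574,0.02,0.006,0.4,-0.059,-0.574,0.02,0.006,0.4,-0.059,-0.574,0.02,0.006,0.4,-0.059,-0.574,0.02,0.006,0.4]'
python3 -m creep '[-0.007,-0.743,0,0.009,0.4,-0.007,-0.743,0,0.009,0.4,-0.007,-0.743,0,0.009,0.4,-0.007,-0.743,0,0.009,0.4,-0.007,-0.743,0,0.009,0.4,-0.007,-0.743,0,0.009,0.4]'
python3 go.py .4885 .061 .0605 1.8
```

```text
t: 33.55
ee_pos: [0.5014, -0.1218, 0.125]
tcp_rot: [-3.141, 0.001, 0.088]
contact_force: [0.3, 0.4, -0.0]
grip_width: 0.0484
finger_force: 31.7
t: 34.3
ee_pos: [0.4849, 0.0604, 0.1259]
tcp_rot: [3.141, -0.0, 0.027]
contact_force: [-0.4, 0.5, -1.5]
grip_width: 0.0486
finger_force: 31.8
t 34.3 p [0.4849 0.0604 0.1259] rot [ 1.7997e+02 -2.0000e-02  1.5800e+00] w 0.0486 f 31.8 [-0.4  0.5 -1.5] q [-0.12  0.04  1.94 -0.    1.16  1.42]
shift [ 0.0144 -0.0023  0.2615] turn -0.0006
```

Next: D (.4037,-.256), yaw 7.

```bash
python3 -m creep '[0.014,-0.001,0.12,0,0.4,0.014,-0.001,0.21,0,0.4,0.014,-0.001,0.245,0,0.4,0.014,-0.001,0.257,0,0.4,0.014,-0.001,0.262,0,0.4,0.014,-0.001,0.263,0,0.4]'
python3 go.py
python3 -m creep '[0,0,0,0,0.75,0,0,0,0,0.75,0,0,0,0,0.75]'
python3 -m creep '[0,0,-0.2,0,0.75,0,0,-0.4,0,0.75,0,0,-0.5,0,0.75,0,0,-0.5,0,0.75]'
python3 go.py .45 -.125 .15 5 .4037 -.256 .12 7
```

```text
t: 35.05
ee_pos: [0.4882, 0.0625, 0.0608]
tcp_rot: [3.141, -0.001, 0.03]
contact_force: [0.5, -0.1, 0.2]
grip_width: 0.0484
finger_force: 31.8
t 35.05 p [0.4882 0.0625 0.0608] rot [ 1.7999e+02 -8.0000e-02  1.7200e+00] w 0.0484 f 31.8 [ 0.5 -0.1  0.2] q [-0.12  0.16  1.97 -0.    1.02  1.42]
t: 35.42
ee_pos: [0.4878, 0.0626, 0.0603]
tcp_rot: [3.142, -0.0, 0.03]
contact_force: [0.3, -0.4, 0.3]
grip_width: 0.0641
finger_force: 0.0
t: 35.92
ee_pos: [0.4893, 0.0625, 0.1874]
tcp_rot: [3.141, -0.005, 0.03]
contact_force: [-0.2, 1.0, -0.3]
grip_width: 0.0637
finger_force: 0.0
t 35.92 p [0.4893 0.0625 0.1874] rot [179.96  -0.3    1.73] w 0.0637 f 0.0 [-0.2  1.  -0.3] q [-0.12 -0.02  1.88  0.    1.28  1.42]
shift [-0.1804  0.7447  0.1492] turn -0.0091
shift [-0.2302  0.5059  0.12  ] turn -0.0056
```

```bash
python3 -m creep '[-0.18,0.745,0.1,-0.009,0.9,-0.18,0.745,0.1,-0.009,0.9,-0.18,0.745,0.1,-0.009,0.9,-0.18,0.745,0.15,-0.009,0.9]'
python3 -m creep '[-0.23,0.506,0.12,-0.006,0.9,-0.23,0.506,0.12,-0.006,0.9,-0.23,0.506,0.12,-0.006,0.9,-0.23,0.506,0.12,-0.006,0.9,-0.23,0.506,0.12,-0.006,0.9]'
python3 go.py .4037 -.256 .005 7
python3 - <<'E'
from h import *
c2=snap('top'); print(seg(c2,cbox(255,85,375,195),lambda h,r:(h[...,1]>24)&(h[...,1]<85)&(h[...,0]<28)|(h[...,2]<75),.045))
E
```

```text
t: 36.42
ee_pos: [0.4469, -0.1279, 0.146]
tcp_rot: [-3.141, 0.001, 0.081]
contact_force: [0.5, -0.2, -0.4]
grip_width: 0.0769
finger_force: 0.0
t: 37.05
ee_pos: [0.4024, -0.2542, 0.1172]
tcp_rot: [-3.14, 0.0, 0.126]
contact_force: [0.7, 0.5, 0.7]
grip_width: 0.0767
finger_force: 0.0
t 37.05 p [ 0.4024 -0.2542  0.1172] rot [-1.7993e+02  1.0000e-02  7.2200e+00] w 0.0767 f 0.0 [0.7 0.5 0.7] q [-0.82  0.03  1.98  0.    1.14  0.63]
shift [0.0044 0.0082 0.4489] turn 0.0006
[4.889e+02 6.010e+01 4.885e+02 5.980e+01 9.400e+01 5.170e+01 7.000e-01
 4.670e+03]
```

```bash
python3 -m creep '[0.003,0.006,0.2,0,0.9,0.003,0.006,0.35,0,0.9,0.003,0.006,0.43,0,0.9,0.003,0.006,0.448,0,0.9,0.003,0.006,0.448,0,0.9]'
python3 -m creep '[0,0,0,0,0.6,0,0,0,0,0.5,0,0,0,0,0.4,0,0,0,0,0.4,0,0,0,0,0.4]' 30
python3 -m creep '[0,0,-0.1,0,0.4,0,0,-0.3,0,0.4,0,0,-0.5,0,0.4,0,0,-0.55,0,0.4]'
python3 go.py .45 -.125 .15 5 .487 .060 .14 1.8
```

```text
t: 37.72
ee_pos: [0.4035, -0.257, 0.0062]
tcp_rot: [3.141, -0.001, 0.126]
contact_force: [0.0, -0.4, 0.7]
grip_width: 0.0768
finger_force: 0.0
t: 38.35
ee_pos: [0.4036, -0.2578, 0.0069]
tcp_rot: [3.14, -0.001, 0.124]
contact_force: [-0.1, 2.3, 5.0]
grip_width: 0.0485
finger_force: 30.6
t: 38.85
ee_pos: [0.4046, -0.2592, 0.1473]
tcp_rot: [3.135, -0.005, 0.124]
contact_force: [-0.6, -0.1, -2.6]
grip_width: 0.0487
finger_force: 32.0
t 38.85 p [ 0.4046 -0.2592  0.1473] rot [179.63  -0.27   7.12] w 0.0487 f 32.0 [-0.6 -0.1 -2.6] q [-0.82 -0.01  1.95 -0.    1.2   0.62]
shift [ 0.2469 -0.5101 -0.013 ] turn 0.0059
shift [ 0.2119 -0.7243  0.04  ] turn 0.0089
```

```bash
python3 -m creep '[0.247,-0.51,-0.01,0.006,0.4,0.247,-0.51,-0.01,0.006,0.4,0.247,-0.51,-0.01,0.006,0.4,0.247,-0.51,-0.01,0.006,0.4]'
python3 -m creep '[0.21,-0.724,0.02,0.009,0.4,0.21,-0.724,0.02,0.009,0.4,0.21,-0.724,0.02,0.009,0.4,0.21,-0.724,0.02,0.009,0.4,0.21,-0.724,0.02,0.009,0.4,0.21,-0.724,0.02,0.009,0.4]'
python3 go.py .4875 .061 .074 1.8
```

```text
t: 39.35
ee_pos: [0.4479, -0.1225, 0.1449]
tcp_rot: [-3.141, 0.001, 0.089]
contact_force: [-0.2, -0.1, -0.8]
grip_width: 0.0486
finger_force: 32.1
t: 40.1
ee_pos: [0.485, 0.0598, 0.1404]
tcp_rot: [3.141, 0.0, 0.027]
contact_force: [-0.8, 0.2, -0.7]
grip_width: 0.0485
finger_force: 32.1
t 40.1 p [0.485  0.0598 0.1404] rot [1.7997e+02 1.0000e-02 1.5600e+00] w 0.0485 f 32.1 [-0.8  0.2 -0.7] q [-0.12  0.03  1.93 -0.    1.19  1.42]
shift [ 0.0101 -0.0045  0.2658] turn -0.0007
```

Next: E (.4225,-.3875), yaw -11.

```bash
python3 -m creep '[0.009,-0.003,0.12,0,0.4,0.009,-0.003,0.21,0,0.4,0.009,-0.003,0.25,0,0.4,0.009,-0.003,0.262,0,0.4,0.009,-0.003,0.266,0,0.4,0.009,-0.003,0.267,0,0.4]'
python3 go.py
python3 -m creep '[0,0,0,0,0.75,0,0,0,0,0.75,0,0,0,0,0.75]'
python3 -m creep '[0,0,-0.2,0,0.75,0,0,-0.4,0,0.75,0,0,-0.5,0,0.75,0,0,-0.5,0,0.75]'
python3 go.py .455 -.165 .15 -5 .4225 -.3875 .12 -11
```

```text
t: 40.85
ee_pos: [0.4878, 0.0624, 0.0746]
tcp_rot: [3.141, -0.002, 0.03]
contact_force: [0.5, 0.7, -0.9]
grip_width: 0.0487
finger_force: 32.1
t 40.85 p [0.4878 0.0624 0.0746] rot [ 1.7999e+02 -9.0000e-02  1.7200e+00] w 0.0487 f 32.1 [ 0.5  0.7 -0.9] q [-0.12  0.13  1.96 -0.    1.05  1.42]
t: 41.22
ee_pos: [0.4873, 0.0626, 0.074]
tcp_rot: [3.142, -0.0, 0.03]
contact_force: [-0.5, 0.2, 0.2]
grip_width: 0.0638
finger_force: 0.0
t: 41.72
ee_pos: [0.4887, 0.0624, 0.2012]
tcp_rot: [3.141, -0.005, 0.03]
contact_force: [0.6, 0.5, -0.2]
grip_width: 0.0641
finger_force: 0.0
t 41.73 p [0.4887 0.0624 0.2012] rot [179.96  -0.3    1.73] w 0.0641 f 0.0 [ 0.6  0.5 -0.2] q [-0.12 -0.04  1.86  0.    1.31  1.42]
shift [-0.1634  0.905   0.2045] turn 0.0187
shift [-0.0519  0.8979  0.12  ] turn 0.0167
```

```bash
python3 -m creep '[-0.163,0.905,0.1,0.019,0.9,-0.163,0.905,0.1,0.019,0.9,-0.163,0.905,0.1,0.019,0.9,-0.163,0.905,0.2,0.019,0.9,-0.163,0.905,0.2,0.019,0.9]'
python3 -m creep '[-0.052,0.898,0.12,0.017,0.9,-0.052,0.898,0.12,0.017,0.9,-0.052,0.898,0.12,0.017,0.9,-0.052,0.898,0.12,0.017,0.9,-0.052,0.898,0.12,0.017,0.9,-0.052,0.898,0.12,0.017,0.9]'
python3 go.py .4225 -.3875 .005 -11
python3 - <<'E'
from h import *
c2=snap('top'); print(seg(c2,cbox(255,80,375,195),lambda h,r:(h[...,1]>24)&(h[...,1]<85)&(h[...,0]<28)|(h[...,2]<75),.052))
E
```

```text
t: 42.35
ee_pos: [0.4503, -0.1657, 0.1448]
tcp_rot: [-3.138, 0.007, -0.094]
contact_force: [0.1, 0.2, -0.2]
grip_width: 0.0772
finger_force: 0.0
t: 43.1
ee_pos: [0.4206, -0.3856, 0.1181]
tcp_rot: [-3.14, 0.001, -0.195]
contact_force: [-0.7, -0.7, 0.4]
grip_width: 0.0766
finger_force: 0.0
t 43.1 p [ 0.4206 -0.3856  0.1181] rot [-1.799e+02  6.000e-02 -1.118e+01] w 0.0766 f 0.0 [-0.7 -0.7  0.4] q [-0.95  0.26  1.71  0.    1.17  0.81]
shift [0.0095 0.0069 0.4525] turn -0.0005
[ 4.894e+02  5.950e+01  4.892e+02  5.940e+01  9.660e+01  5.440e+01
 -2.000e-01  4.905e+03]
```

```bash
python3 -m creep '[0.008,0.003,0.2,0,0.9,0.008,0.003,0.35,0,0.9,0.008,0.003,0.43,0,0.9,0.008,0.003,0.452,0,0.9,0.008,0.003,0.452,0,0.9]'
python3 -m creep '[0,0,0,0,0.6,0,0,0,0,0.5,0,0,0,0,0.4,0,0,0,0,0.4,0,0,0,0,0.4]' 30
python3 -m creep '[0,0,-0.1,0,0.4,0,0,-0.3,0,0.4,0,0,-0.5,0,0.4,0,0,-0.6,0,0.4]'
python3 go.py .455 -.165 .16 -5 .487 .061 .155 1.8
```

```text
t: 43.78
ee_pos: [0.4227, -0.3888, 0.0068]
tcp_rot: [3.14, -0.001, -0.196]
contact_force: [0.6, -0.4, 0.3]
grip_width: 0.0769
finger_force: 0.0
t: 44.4
ee_pos: [0.4229, -0.3894, 0.0075]
tcp_rot: [3.14, -0.002, -0.196]
contact_force: [-0.4, 1.4, 6.7]
grip_width: 0.0489
finger_force: 30.8
t: 44.9
ee_pos: [0.423, -0.3898, 0.1596]
tcp_rot: [3.138, -0.004, -0.196]
contact_force: [-1.1, 0.1, -1.5]
grip_width: 0.0485
finger_force: 31.7
t 44.9 p [ 0.423  -0.3898  0.1596] rot [179.78  -0.23 -11.24] w 0.0485 f 31.7 [-1.1  0.1 -1.5] q [-0.95  0.22  1.67 -0.    1.24  0.81]
shift [-0.0496 -0.9068 -0.0051] turn -0.0173
shift [ 0.0487 -0.9117  0.02  ] turn -0.0189
```

```bash
python3 -m creep '[-0.05,-0.907,0,-0.017,0.4,-0.05,-0.907,0,-0.017,0.4,-0.05,-0.907,0,-0.017,0.4,-0.05,-0.907,0,-0.017,0.4,-0.05,-0.907,0,-0.017,0.4]'
python3 -m creep '[0.049,-0.912,0.02,-0.019,0.4,0.049,-0.912,0.02,-0.019,0.4,0.049,-0.912,0.02,-0.019,0.4,0.049,-0.912,0.02,-0.019,0.4,0.049,-0.912,0.02,-0.019,0.4,0.049,-0.912,0.02,-0.019,0.4,0.049,-0.912,0.02,-0.019,0.4]'
python3 go.py .4875 .0615 .0885 1.8
```

```text
t: 45.52
ee_pos: [0.454, -0.1612, 0.1559]
tcp_rot: [-3.141, -0.0, -0.085]
contact_force: [0.1, -0.8, -0.2]
grip_width: 0.0486
finger_force: 31.8
t: 46.4
ee_pos: [0.4867, 0.0609, 0.1509]
tcp_rot: [3.141, -0.0, 0.028]
contact_force: [1.1, -0.2, -1.5]
grip_width: 0.0484
finger_force: 31.9
t 46.4 p [0.4867 0.0609 0.1509] rot [ 1.7998e+02 -1.0000e-02  1.6000e+00] w 0.0484 f 31.9 [ 1.1 -0.2 -1.5] q [-0.12  0.02  1.91 -0.    1.21  1.42]
shift [ 0.0031 -0.0022  0.2495] turn -0.0005
```

```bash
python3 -m creep '[0.003,-0.001,0.12,0,0.4,0.003,-0.001,0.2,0,0.4,0.003,-0.001,0.235,0,0.4,0.003,-0.001,0.246,0,0.4,0.003,-0.001,0.25,0,0.4,0.003,-0.001,0.251,0,0.4]'
python3 go.py
python3 -m creep '[0,0,0,0,0.75,0,0,0,0,0.75,0,0,0,0,0.75]'
python3 -m creep '[0,0,-0.2,0,0.75,0,0,-0.4,0,0.75,0,0,-0.5,0,0.75,0,0,-0.5,0,0.75]'
python3 -m creep '[0,0.9,0,0,0.5,0,0.9,0,0,0.5,0,0.9,0,0,0.5,0,0.9,0,0,0.5,0,0.9,0,0,0.5]'
python3 - <<'E'
from h import *
c=snap('top'); save(c,'t6.png',(200,150,410,250),3.8)
print('pile',seg(c,cbox(255,75,375,195),lambda h,r:(h[...,1]>24)&(h[...,1]<85)&(h[...,0]<28)|(h[...,2]<75),.059))
print('cov',seg(c,cbox(650,20,745,140),brown,.003))
print('handle',seg(c,cbox(680,45,715,115),lambda h,r:h[...,2]<70,.025))
s=snap('side'); save(s,'s6.png',(220,105,320,205),6)
E
```

```text
t: 47.15
ee_pos: [0.4879, 0.0626, 0.0888]
tcp_rot: [3.141, -0.001, 0.03]
contact_force: [0.0, -0.0, -0.4]
grip_width: 0.0485
finger_force: 31.8
t 47.15 p [0.4879 0.0626 0.0888] rot [ 1.7999e+02 -8.0000e-02  1.7200e+00] w 0.0485 f 31.8 [ 0.  -0.  -0.4] q [-0.12  0.11  1.95 -0.    1.08  1.42]
t: 47.52
ee_pos: [0.4874, 0.0627, 0.0883]
tcp_rot: [3.142, -0.0, 0.03]
contact_force: [0.2, 0.2, 0.8]
grip_width: 0.0642
finger_force: 0.0
t: 48.02
ee_pos: [0.4888, 0.0625, 0.2154]
tcp_rot: [3.141, -0.005, 0.03]
contact_force: [0.0, 0.0, -0.4]
grip_width: 0.0636
finger_force: 0.0
t: 48.65
ee_pos: [0.493, -0.1641, 0.211]
tcp_rot: [-3.14, 0.003, 0.026]
contact_force: [-0.5, 0.7, -0.4]
grip_width: 0.0425
finger_force: 0.0
pile [ 4.883e+02  5.810e+01  4.883e+02  5.900e+01  9.580e+01  5.890e+01
 -1.300e+00  5.039e+03]
cov [ 5.564e+02 -3.762e+02  5.444e+02 -3.701e+02  1.407e+02  1.046e+02
 -4.200e+00  8.199e+03]
handle [ 518.8 -356.2  518.4 -356.4   21.3   10.1   88.6  214. ]
```

View pics/t6.png

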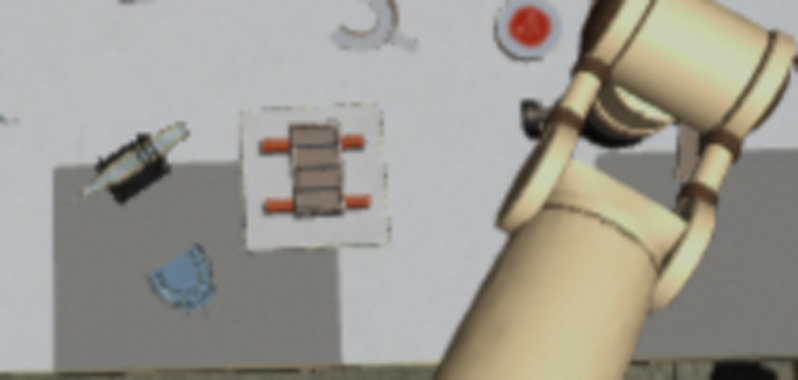

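View pics/s6.png

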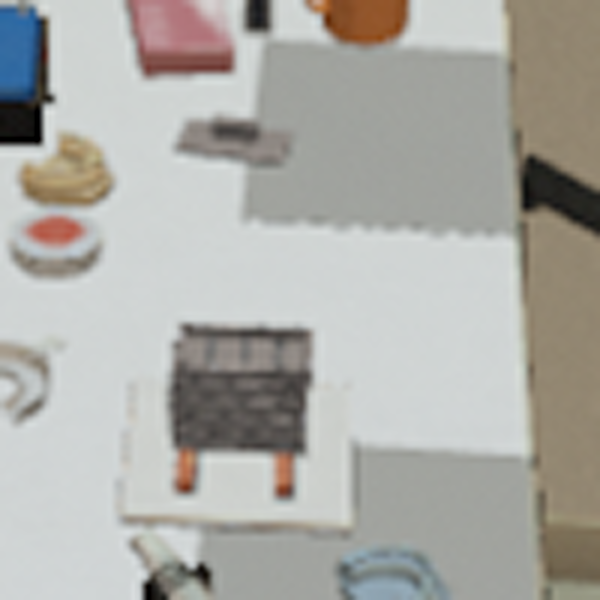

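The pile of five is neat in both views: top (315,170), side (243,390). The cover at side (235,143) is partly hidden from the top camera, so I measure it in the side view.

```bash
python3 - <<'E'
from h import *
s=load('side'); box=(246,120,272,136)
h=cv2.cvtColor(s['img'],cv2.COLOR_RGB2HSV)
print(seg(s,box,lambda h,r:(h[...,1]>18)&(h[...,0]<25)|(h[...,2]<95),.008))
o=dict(s); o['img']=cv2.resize(cv2.imread('pics/side0.png'),(512,384),interpolation=cv2.INTER_AREA)[:,:,::-1]
o['img']=np.ascontiguousarray(o['img'])
print('start',seg(o,(240,118,268,134),lambda h,r:(h[...,1]>18)&(h[...,0]<25)|(h[...,2]<95),.008))
P=cloud(s); m=(P[120:136,246:272,2]>.013)&(P[120:136,246:272,2]<.04); q=P[120:136,246:272][m]; print(q.mean(0),len(q))
w=at_z(s,np.array([[176,150],[188,118],[293,133],[282,166],[212,128],[260,131]])/6+[220,105],.006); print(w.round(3))
E
python3 go.py .42 -.25 .25 -8
```

```text
[ 516.2 -354.7  516.7 -351.4   84.    56.9  -11.6 1258. ]
start [ 554.5 -372.7  555.5 -370.6   77.6   50.3   -5.5 1023. ]
[ 0.51943305 -0.35034961  0.01991974] 24
[[ 0.562 -0.33   0.006]
 [ 0.557 -0.383  0.006]
 [ 0.469 -0.368  0.006]
 [ 0.475 -0.314  0.006]
 [ 0.536 -0.369  0.006]
 [ 0.496 -0.368  0.006]]
t 48.75 p [ 0.4933 -0.1615  0.2114] rot [-1.7988e+02  1.3000e-01  1.6900e+00] w 0.043 f 0.0 [-0.3 -0.3  0.1] q [-0.55  0.03  1.77  0.    1.34  0.99]
shift [-0.3037  0.3448 -0.1544] turn 0.0269
```

```bash
python3 -m creep '[0,-0.5,0,0,0.5,0,-0.5,0,0,0.5,0,-0.5,0,0,0.5,0,-0.5,0,0,0.5]'
python3 - <<'E'
from h import *
c=snap('top'); save(c,'t7.png',(350,160,410,205),12)
print('cov',seg(c,(366,174,400,204),brown,.003))
P=cloud(c)[174:204,366:400]; m=(P[...,2]>.016)&(P[...,2]<.035); print(P[m].mean(0),m.sum())
E
python3 go.py .517 -.356 .15 -11
```

```text
t: 49.25
ee_pos: [0.49, -0.0364, 0.2127]
tcp_rot: [3.141, 0.001, 0.032]
contact_force: [0.1, -0.4, -0.1]
grip_width: 0.0426
finger_force: 0.0
cov [ 517.2 -356.7  516.4 -356.3   90.2   52.    -9.2 4271. ]
[ 0.51723867 -0.35374121  0.02368484] 37
t 49.3 p [ 0.4901 -0.0373  0.2128] rot [1.7999e+02 2.0000e-02 1.7600e+00] w 0.0423 f 0.0 [ 0.5 -0.4 -0.2] q [-0.32 -0.05  1.85 -0.    1.34  1.22]
shift [0.0684 1.2776 0.2514] turn 0.0354
```

View pics/t7.png

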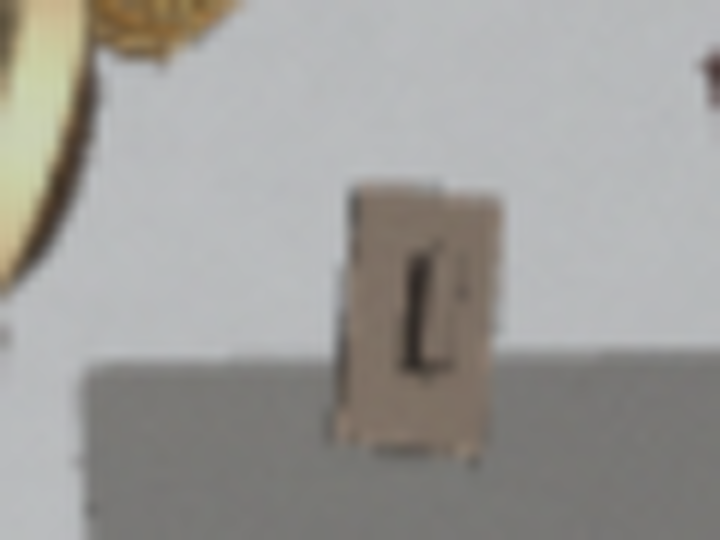

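The cover has been knocked to (.517,-.3567), with its handle up at crop (425,315). Grasping it by the handle.

```bash
python3 -m creep '[0.03,0.7,0.1,0.012,0.4,0.03,0.7,0.1,0.012,0.4,0.03,0.7,0.1,0.012,0.4,0.03,0.7,0.1,0.012,0.4]'
python3 - <<'E'
from h import *
c=load('top')
im=cv2.resize(c['img'][174:204,366:400],None,fx=4,fy=4); h=cv2.cvtColor(im,cv2.COLOR_RGB2HSV).astype(int)
m=cv2.morphologyEx(brown(h,im).astype(np.uint8),cv2.MORPH_OPEN,np.ones((5,5))); n,l,st,_=cv2.connectedComponentsWithStats(m); k=1+np.argmax(st[1:,4]); v,u=np.nonzero(l==k)
w=at_z(c,np.c_[(u+.5)/4-.5+366,(v+.5)/4-.5+174],.003)[:,:2]; e,V=np.linalg.eigh(np.cov(w.T)); print(np.degrees(np.arctan2(V[1,1],V[0,1])))
E
python3 go.py .517 -.3565 .10 -7 .517 -.3565 .009 -7
```

```text
t: 49.8
ee_pos: [0.5021, -0.2163, 0.1871]
tcp_rot: [3.142, 0.001, -0.052]
contact_force: [0.3, 0.0, -0.8]
grip_width: 0.0341
finger_force: 0.0
170.6093227987177
t 49.8 p [ 0.5021 -0.2163  0.1871] rot [ 1.80e+02  7.00e-02 -2.97e+00] w 0.0341 f 0.0 [ 0.3  0.  -0.8] q [-0.63  0.12  1.72 -0.    1.29  1.  ]
shift [0.0892 0.5571 0.3483] turn 0.0112
shift [ 0.    -0.     0.364] turn -0.0
```

```bash
python3 -m creep '[0.089,0.557,0.2,0.017,0.4,0.089,0.557,0.348,0.017,0.4,0.089,0.557,0.348,0.017,0.4,0.089,0.557,0.348,0.017,0.4,0.089,0.557,0.348,0.017,0.4,0.089,0.557,0.348,0.017,0.4]'
python3 go.py .517 -.3565 .009 -9
```

```text
t: 50.55
ee_pos: [0.5197, -0.3515, 0.1027]
tcp_rot: [3.14, -0.002, -0.151]
contact_force: [-0.6, 0.8, 0.2]
grip_width: 0.034
finger_force: 0.0
t 50.55 p [ 0.5197 -0.3515  0.1027] rot [ 1.7994e+02 -1.1000e-01 -8.6500e+00] w 0.034 f 0.0 [-0.6  0.8  0.2] q [-0.79  0.41  1.55  0.    1.17  0.93]
shift [-0.0085  0.0211  0.3747] turn 0.001
```

```bash
python3 -m creep '[-0.009,0.02,0.15,0,0.4,-0.009,0.02,0.28,0,0.4,-0.009,0.02,0.36,0,0.4,-0.009,0.02,0.372,0,0.4,-0.009,0.02,0.372,0,0.4]'
python3 -m creep '[0,0,0,0,0,0,0,0,0,0,0,0,0,0,0,0,0,0,0,0,0,0,0,0,0]' 30
python3 -m creep '[0,0,-0.1,0,0,0,0,-0.3,0,0,0,0,-0.5,0,0,0,0,-0.6,0,0,0,0,-0.6,0,0]'
python3 go.py .505 -.15 .16 -4 .488 .062 .16 1.8
```

```text
t: 51.18
ee_pos: [0.5168, -0.3571, 0.0094]
tcp_rot: [3.14, -0.002, -0.152]
contact_force: [-0.1, 0.9, 1.0]
grip_width: 0.0339
finger_force: 0.0
t: 51.8
ee_pos: [0.5169, -0.3576, 0.0097]
tcp_rot: [3.14, -0.002, -0.152]
contact_force: [-1.3, 0.2, 6.2]
grip_width: 0.0115
finger_force: 30.6
t: 52.42
ee_pos: [0.517, -0.3578, 0.1606]
tcp_rot: [3.139, -0.004, -0.152]
contact_force: [0.2, 0.4, -0.7]
grip_width: 0.0111
finger_force: 29.7
t 52.42 p [ 0.517  -0.3578  0.1606] rot [179.82  -0.23  -8.71] w 0.0111 f 29.7 [ 0.2  0.4 -0.7] q [-0.8   0.35  1.51 -0.    1.28  0.93]
shift [-0.1735 -0.8143 -0.0009] turn -0.0131
shift [-0.127  -0.8412 -0.    ] turn -0.0161
```

```bash
python3 -m creep '[-0.173,-0.814,0,-0.013,0,-0.173,-0.814,0,-0.013,0,-0.173,-0.814,0,-0.013,0,-0.173,-0.814,0,-0.013,0,-0.173,-0.814,0,-0.013,0]'
python3 -m creep '[-0.127,-0.841,0,-0.016,0,-0.127,-0.841,0,-0.016,0,-0.127,-0.841,0,-0.016,0,-0.127,-0.841,0,-0.016,0,-0.127,-0.841,0,-0.016,0,-0.127,-0.841,0,-0.016,0,-0.127,-0.841,0,-0.016,0]'
python3 go.py .4875 .0615 .1045 1.8
python3 - <<'E'
from h import *
s=snap('side'); save(s,'s8.png',(220,105,320,205),6)
E
```

```text
t: 53.05
ee_pos: [0.5033, -0.1477, 0.1565]
tcp_rot: [-3.141, 0.002, -0.068]
contact_force: [0.3, -0.8, -0.4]
grip_width: 0.0115
finger_force: 29.9
t: 53.92
ee_pos: [0.4876, 0.0615, 0.1579]
tcp_rot: [3.141, 0.0, 0.028]
contact_force: [-0.4, 0.3, -0.5]
grip_width: 0.0114
finger_force: 30.0
t 53.92 p [0.4876 0.0615 0.1579] rot [179.98   0.     1.6 ] w 0.0114 f 30.0 [-0.4  0.3 -0.5] q [-0.12  0.01  1.9  -0.    1.23  1.42]
shift [-0.0004 -0.0003  0.2136] turn -0.0006
```

View pics/s8.png

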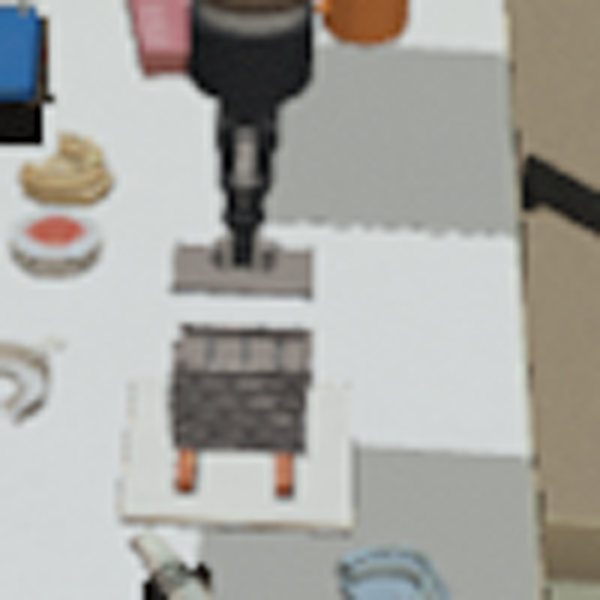

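The cover hangs level and square just above the pile at (243,270). Lowering and releasing it.

```bash
python3 -m creep '[0,0,0.1,0,0,0,0,0.17,0,0,0,0,0.2,0,0,0,0,0.21,0,0,0,0,0.214,0,0,0,0,0.215,0,0,0,0,0.215,0,0]'
python3 go.py
python3 -m creep '[0,0,0,0,0.35,0,0,0,0,0.35,0,0,0,0,0.35]'
python3 -m creep '[0,0,-0.1,0,0.35,0,0,-0.3,0,0.35,0,0,-0.45,0,0.35,0,0,-0.45,0,0.35]'
python3 -m creep '[0,0.9,0,0,0.35,0,0.9,0,0,0.35,0,0.9,0,0,0.35,0,0.9,0,0,0.35,0,0.9,0,0,0.35]'
python3 - <<'E'
from h import *
c=snap('top'); s=snap('side')
print('cover',seg(c,cbox(255,70,375,195),lambda h,r:(h[...,1]>24)&(h[...,1]<85)&(h[...,0]<28)|(h[...,2]<75),.097))
print('model',seg(c,cbox(130,160,235,310),lambda h,r:(h[...,1]>25)&(h[...,0]>88)&(h[...,0]<125)&(h[...,2]>95),.016))
a=cv2.resize(c['img'][165:245,205:305],(500,400),interpolation=cv2.INTER_CUBIC)[:,:,::-1]
b=cv2.resize(s['img'][140:220,225:285],(300,400),interpolation=cv2.INTER_CUBIC)[:,:,::-1]
cv2.imwrite('pics/f.png',np.hstack([a,b]))
E
```

```text
t: 54.85
ee_pos: [0.4875, 0.063, 0.1047]
tcp_rot: [3.141, -0.001, 0.03]
contact_force: [-0.4, 0.9, -1.5]
grip_width: 0.0113
finger_force: 30.0
t 54.85 p [0.4875 0.063  0.1047] rot [ 1.7999e+02 -5.0000e-02  1.7300e+00] w 0.0113 f 30.0 [-0.4  0.9 -1.5] q [-0.12  0.08  1.95  0.    1.11  1.42]
t: 55.22
ee_pos: [0.4873, 0.063, 0.1044]
tcp_rot: [3.142, -0.0, 0.03]
contact_force: [-1.2, 0.3, 0.2]
grip_width: 0.0297
finger_force: 0.0
t: 55.72
ee_pos: [0.4895, 0.0628, 0.2206]
tcp_rot: [3.14, -0.008, 0.03]
contact_force: [0.3, -0.5, -1.3]
grip_width: 0.0299
finger_force: 0.0
t: 56.35
ee_pos: [0.4931, -0.1639, 0.2153]
tcp_rot: [-3.141, 0.002, 0.026]
contact_force: [-0.2, 0.5, -0.2]
grip_width: 0.0299
finger_force: 0.0
cover [4.845e+02 6.110e+01 4.844e+02 6.140e+01 9.680e+01 5.270e+01 1.500e+00
 5.241e+03]
model [ 376.4  197.7  379.1  199.5   62.9   60.3  -57.  3085. ]
```

View pics/f.png

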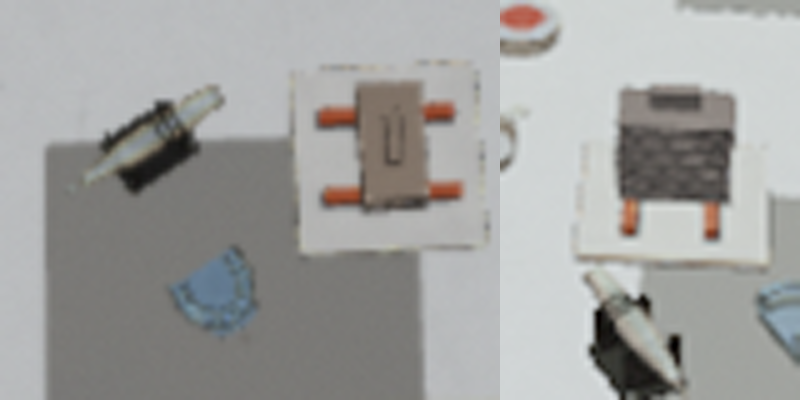

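The cover sits flush and handle-up on the pile at (392,145), and the model still stands at (215,290). Handing in.

```bash
python3 -c "
from rig import bot
print(bot.finish_job())"
```

```text
the job is handed in; nothing more can be done
None
```

I've handed the job in at about 56 s: the stone model stands clear of the board, both bars are on their marks, and all five trays are piled with the cover flush on top, though no verdict came back.

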